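# Wipe the ceramic chips off the trimming plate

### The job

Take the scraper block and wipe all six ceramic chips off the white trimming plate, working round the stop block, so that they lie in the blue catch trough. Then stand the scraper upright in the middle of its green mat again. Touch the chips only with the scraper, never with the gripper, and leave the bottle, tube rack, petri dish, beaker and glue stick where they are.

Things in the scene. Friction and masses are not known exactly. Their poses are not given: they have to be found in the camera images.
- plate: fixed trimming fixture, origin on the bench under the centre of its white plate. White plate: local x -85..+85, y -105..+105 mm, flat top 40 mm above the bench. Aluminium kerbs, tops at 48 mm, close it at +x and at both y sides; the edge at local x = -85 mm is open, with the blue trough beyond. Chips are wiped along local -x (towards the robot at yaw 0)
- trough (a point): centre of the floor of the blue catch trough at the plate's open edge, axes as the plate's. Inside 64 mm along x (it begins right at the edge of the white plate) and 210 mm along y; floor 4 mm, rim 28 mm above the bench
- clamp: fixed dark stop block with a black knob, on the white plate against the +x kerb, axes as the plate's. Origin at the centre of its underside; 26 mm along x (its front face is at plate x = +59 mm), 36 mm along y, 33 mm tall. Its y varies
- scraper: loose scraper block, 0.11 to 0.2 kg, standing upright on its mat. Origin at the centre of its underside, z up. Block 20 (x) x 48 (y) x 27 (z) mm with a flat bottom; it wipes with either broad face (+x or -x). Above it an orange upright grip 18 mm (x) by 40 mm (y) from z = 27 to 86 mm; pinch it across the 18 mm about 62 mm above the bottom
- mat: fixed round green mat for the scraper, 112 mm across, 4 mm thick; origin at the centre of its underside
- chip_0: loose terracotta-coloured ceramic chip, about 22 x 16 mm (no corner more than 14 mm from its centre), 7 mm thick, 12 g, at first flat on the white plate; origin at the centre of its first underside. All six chips are alike
- chip_1: loose terracotta-coloured ceramic chip, about 22 x 16 mm (no corner more than 14 mm from its centre), 7 mm thick, 12 g, at first flat on the white plate; origin at the centre of its first underside. All six chips are alike
- chip_2: loose terracotta-coloured ceramic chip, about 22 x 16 mm (no corner more than 14 mm from its centre), 7 mm thick, 12 g, at first flat on the white plate; origin at the centre of its first underside. All six chips are alike
- chip_3: loose terracotta-coloured ceramic chip, about 22 x 16 mm (no corner more than 14 mm from its centre), 7 mm thick, 12 g, at first flat on the white plate; origin at the centre of its first underside. All six chips are alike
- chip_4: loose terracotta-coloured ceramic chip, about 22 x 16 mm (no corner more than 14 mm from its centre), 7 mm thick, 12 g, at first flat on the white plate; origin at the centre of its first underside. All six chips are alike
- chip_5: loose terracotta-coloured ceramic chip, about 22 x 16 mm (no corner more than 14 mm from its centre), 7 mm thick, 12 g, at first flat on the white plate; origin at the centre of its first underside. All six chips are alike
- amber_bottle: brown reagent bottle with black cap, 47 mm across, 85 mm tall; loose bystander, origin at the centre of its underside
- tube_rack: green snap rack of micro tubes, 52 x 105 mm, 52 mm tall; loose bystander, origin at the centre of its underside
- petri_dish: closed clear petri dish, 60 mm across, 15 mm high; loose bystander, origin at the centre of its underside
- glass_beaker: small glass beaker, 54 mm across, 68 mm tall; loose bystander, origin at the centre of its underside
- glue: red and white glue stick standing upright, 26 mm across, 84 mm tall; loose bystander, origin at the centre of its underside
Mind the look-alikes: they are no part of the job. Of the things shaped like the mat, the green one is meant.

How it is judged:
By the outcome, as a careful person would: the job done as asked, in the order asked, and still so for the second after the job is handed in, with the robot touching nothing.
It also fails if it takes over 72 s, if anything falls off the work surface, if the arm or the gripper's body presses on something with over 40 N, if the wrist force passes 120 N, or if a joint passes its speed limit or range.

### The arm

A 7-joint arm with a two-finger parallel gripper is mounted at the origin on a cart in front of the work surface, level with it; the furniture and walls round the work are solid. World frame = base frame: x ahead of the robot, y to its left, z up, the work surface at z = 0. Lengths are in mm, angles in rad, forces in N, time in s.
With the tool pointing down it reaches from about 375 to 925 mm from the base axis. Payload 3.1 kg.
Tool frame: the origin (TCP) lies midway between the tips of the shut fingers; the grasp point (between the pads) lies 19 mm behind it; z points along the fingers, x is the direction in which the jaws open and shut, and the axes are right-handed (so a half turn about z gives the same grasp; the last joint's range is limited). The gripper opens to 85 mm and grips with 20 to 120 N. Pads are 22 mm wide; open, the fingers measure 114 mm over their backs; the gripper's body (76 mm by 85 mm) begins 54 mm behind the grasp point. The pads swing forward as they close: fully open they stand 13 mm farther back than shut.
Start: joints at [1.041, 0.383, 0.044, 1.598, -0.018, 1.161, -0.05], TCP at [272.048, -590.333, 231.269] pointing down, gripper open.
Joint ranges: [-2.61, 2.61], [-0.41, 2.15], [-1.48, 1.57], [0, 2.5], [-1.57, 4.71], [0.05, 1.97], [-2.85, 2.85]. Speed limits (rad/s): [2.79, 2.79, 3.14, 3.14, 3.14, 3.14, 3.14].

### API

Orientations are given as a unit quaternion [w, x, y, z].
In Python, from cell import env gives the robot as it stands.
- The arm moves only by the tool jog_arm, never from a script. Its argument "moves" is a list of rows, each a list of 6 numbers: the shift along the tool's x, y, z in cm, then the turn, a rotation vector about the tool's x, y, z in rad. A call has 1 to 20 rows; each row shifts and turns the pose as measured when the row begins, along the tool's axes as they then stand; what a row does not reach is not made up. A row lasts 1/10 s, in which the tool goes at most 50 mm and 8.59 degrees, less where a joint would pass 70% of its speed; a pose out of reach is approached as far as the arm can. A call with a gripper value outside its range is refused whole. "fingers" is the finger opening in cm, from 0 to 8.54, set as the call begins (left out, the last holds). The fingers move at their own pace and stop on an object; the grip force is fixed at half the most. Time passes only in rows, so rows that do not move let the fingers close. It gives the time, the measured TCP pose, the force and the opening at its end, in the units of the state.
- env.sense(): the state, without advancing time (a new reading comes with each control period).
- env.grab_frame(name): name is "side" or "top" or "wrist"; returns (picture, depth): 420x560x3 uint8, red, green, blue; 420x560 float32, mm along the optical axis (not along the pixel's ray), 0 where there is no reading.
- env.camera_params(name): a dict with "vfov" (degrees; the focal length in pixels is half the picture's height over the tangent of half this angle, whatever the lens; pixels are square), "cx", "cy" (the principal point, pixels), "extrinsics" (4x4, takes a point from camera to world coordinates). Camera axes: x right, y up, looking along -z (the intrinsics and any distortion apply to the point x, -y, -z); pixel columns grow to the right and rows downward; lengths in mm; the calibration is good to about 2 mm. A picture is of the moment at which its call begins: read the wrist's pose just before it. camera_params takes no time and is no camera call; for the wrist camera it gives the pose at the moment of the call.
- env.sign_off(): hands the job in, once; it reports no verdict.
Trained networks look in the newest picture that a camera, given by its name, has taken for a name from the list of things; names that differ only in an ending like _2 or _b are one class to them, and where a whole thing is asked for, a point or a joint stands for the part that bears it (a point fixed in the world has none). Each returns a list of dicts, best first, with "score" (0 to 1); they miss things now and then, are a little off and sometimes report something else, mostly with a low value. They report only what shows in the picture. A call takes as long as a camera call. They do not tell look-alikes from the thing itself.
- env.search_frame(camera, query): "position" ([x, y, z] in mm, in the coordinates of the camera as it stood for that picture, good to about 4 mm: the middle of the surface that is visible of it).
The state is a dict: "t": time; "joint_pos": joint angles; "dq": joint speeds; "joint_torque": joint torques, N m; "tcp_pos": TCP position; "tool_rot": TCP orientation; "contact_force": force on the tool from outside, world axes, zero at the start; "wrist_torque": the same for the moment, N m; "finger_gap": finger opening in mm.
Only numpy, scipy, OpenCV 4.12 (cv2) and the standard library are available. Lean on these libraries where they do the work, as an engineer would, in place of code of your own. Each camera call takes 0.05 s, during which the arm holds its last target.

## Working session

There is one attempt and no reset: what is moved stays moved. The work goes in short steps, Python scripts to look and compute and a tool call to move; the robot and the scene stay as the last step left them, time stands still between calls to the robot, and variables do not carry over. Pictures are saved under pics/ and viewed, and the job is handed in when it is done.

Besides the shell and the picture viewer there is one more tool, called as a command line: name --pt "numbers of a row" for each row, then --argument value for the rest. jog_arm: Moves the arm, as the interface text tells. Its arguments: {"type":"object","properties":{"moves":{"type":"array","items":{"type":"array","items":{"type":"number"}}},"fingers":{"type":"number"}},"required":["moves"]}

```bash
ls; mkdir -p pics
cat > h.py <<'E'
import numpy as np, cv2
from cell import env
def shot(n,f):
    im,d=env.grab_frame(n); cv2.imwrite('pics/'+f+'.png',im[:,:,::-1]); np.savez('pics/'+f+'.npz',im=im,d=d,**{k:np.array(v) for k,v in env.camera_params(n).items() if not isinstance(v,str) and v is not None}); return im,d
E
python3 - <<'E'
from h import *
print(env.sense())
for n in ['side','top','wrist']:
    shot(n,n+'0'); print(n,env.camera_params(n))
E
```

```text
pics
{'t': 0.0, 'joint_pos': array([ 1.04120564,  0.3838419 ,  0.04381661,  1.5996088 , -0.01793538,
        1.16118635, -0.04990108]), 'dq': array([-4.96856445e-04,  1.88354206e-03, -6.33509474e-04,  1.32888165e-03,
       -1.43775877e-03, -5.45731966e-04,  7.56042933e-05]), 'joint_torque': array([-2.52094005e-04, -4.33456814e+01,  1.02442279e+00, -2.49511796e+01,
        1.05199931e-02,  1.15027250e-02,  1.19535989e-05]), 'tcp_pos': array([ 271.63603953, -589.46616189,  229.86628136]), 'tool_rot': array([-6.70736712e-04,  8.42190012e-01, -5.39179215e-01, -1.14407125e-03]), 'contact_force': array([ 1.34017708, -0.16892943,  0.08915497]), 'wrist_torque': array([ 0.01170154, -0.00022552,  0.00258902]), 'finger_gap': 85.56432942095819}
side {'vfov': 45.705418953844344, 'cx': 273.8796736548786, 'cy': 209.13893981785284, 'extrinsics': array([[-8.55985015e-01,  3.47095434e-01, -3.83163691e-01,
         5.21628208e+01],
       [-5.17000570e-01, -5.75043613e-01,  6.34062499e-01,
         7.69285983e+02],
       [-2.55634813e-04,  7.40843845e-01,  6.71677253e-01,
         8.82412573e+02],
  
[... 264 characters left out ...]
],
       [-9.99785317e-01,  2.06195836e-02,  2.03762780e-03,
        -1.59927188e+01],
       [ 3.93682603e-03,  9.24898870e-02,  9.95705841e-01,
         9.87583014e+02],
       [ 0.00000000e+00,  0.00000000e+00,  0.00000000e+00,
         1.00000000e+00]])}
wrist {'vfov': 64.08598355831363, 'cx': 276.5010887875878, 'cy': 213.79059330665075, 'extrinsics': array([[ 4.17913999e-01,  8.65987509e-01,  2.74615227e-01,
         3.41864744e+02],
       [-9.08484485e-01,  3.99014119e-01,  1.24272575e-01,
        -5.57329095e+02],
       [-1.95685471e-03, -3.01418922e-01,  9.53489803e-01,
         3.74273944e+02],
       [ 0.00000000e+00,  0.00000000e+00,  0.00000000e+00,
         1.00000000e+00]])}
```

View pics/top0.png

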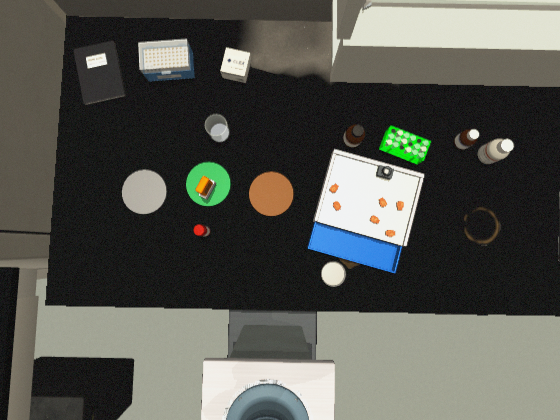

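View pics/side0.png

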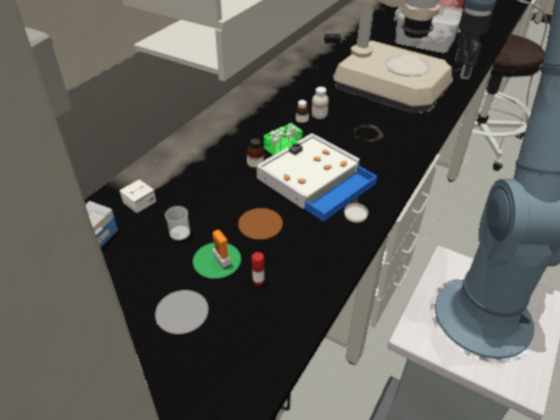

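View pics/wrist0.png

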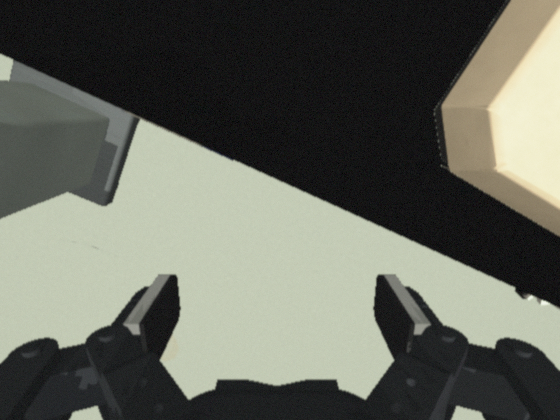

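The top view shows the green mat with the scraper at (208,184). The look-alike mats are grey at (144,191) and brown at (271,193). The plate is at (368,195), with the clamp at (385,172) and the chips terracotta. The petri dish is at (333,273), close to the trough at (355,247).

```bash
cat >> h.py <<'E'
def cam(f):
    z=np.load('pics/'+f+'.npz'); im,d=z['im'],z['d']; F=im.shape[0]/2/np.tan(np.radians(float(z['vfov']))/2)
    v,u=np.mgrid[:im.shape[0],:im.shape[1]]
    P=np.stack([(u-z['cx'])/F*d,-(v-z['cy'])/F*d,-d],-1)
    E=z['extrinsics']; return im,d,P@E[:3,:3].T+E[:3,3],E,F
def ray(f,u,v,h):
    z=np.load('pics/'+f+'.npz'); F=210/np.tan(np.radians(float(z['vfov']))/2); E=z['extrinsics']
    r=E[:3,:3]@np.array([(u-z['cx'])/F,-(v-z['cy'])/F,-1]); return E[:3,3]+r*(h-E[2,3])/r[2]
def proj(f,p):
    z=np.load('pics/'+f+'.npz'); F=210/np.tan(np.radians(float(z['vfov']))/2); E=z['extrinsics']
    q=E[:3,:3].T@(np.array(p)-E[:3,3]); return float(z['cx']+F*q[0]/-q[2]),float(z['cy']-F*q[1]/-q[2])
E
cat > a.py <<'E'
from h import *
import sys
f=sys.argv[1]
im,d,W,E,F=cam(f)
hsv=cv2.cvtColor(im,cv2.COLOR_RGB2HSV)
H,S,V=[hsv[...,i].astype(int) for i in range(3)]
def cc(m,mn,name):
    n,l,s,c=cv2.connectedComponentsWithStats(m.astype(np.uint8))
    for i in range(1,n):
        if s[i,4]>=mn:
            k=l==i; w=W[k&(d>0)]
            r=cv2.minAreaRect(w[:,:2].astype(np.float32))
            print(name,s[i,4],c[i].round(1),np.median(w,0).round(1),'rect',np.round(r[0],1),np.round(r[1],1),round(r[2],1))
cc((H>50)&(H<80)&(S>150)&(V>80),100,'green')
cc((H>105)&(H<125)&(S>150)&(V>80),100,'blue')
cc((S<40)&(V>200)&(W[...,2]>33)&(W[...,2]<46),300,'white')
cc((S<60)&(V>90)&(W[...,2]>44)&(W[...,2]<54),50,'kerb')
cc((H<18)&(S>110)&(V>120),6,'orange')
E
python3 a.py top0
```

```text
green 728 [403.  146.1] [ 675.4 -317.6   42.2] rect [ 689.8 -332. ] [118.   73.9] 69.2
green 1218 [208.4 182.6] [585.1 156.6   3.1] rect [580.2 162.7] [109.8 111.5] 1.7
blue 2158 [358.1 248. ] [ 426.2 -216.     3.4] rect [ 428.6 -205. ] [227.5  69.6] 75.3
white 564 [234.7  61.6] [879.3 100.2  41. ] rect [880.2 100.5] [62. 62.] 77.7
white 5498 [367.3 199.7] [ 544.  -225.2   39.1] rect [ 544.9 -227.8] [216.3 169.4] 75.4
kerb 66 [161.8  71.5] [845.7 272.2  51.2] rect [843.9 281.5] [ 9.4 79.9] 7.0
kerb 799 [373.1 184. ] [ 603.9 -249.4   47. ] rect [ 549.3 -232. ] [226.3 179.2] 75.3
orange 1525 [270.7 193.6] [557.4   4.6   3.2] rect [558.3   5.3] [109.3 107.7] 1.6
orange 37 [203.6 186.7] [558.2 156.3  87.5] rect [560.8 156.5] [13.5 37.2] 49.0
orange 50 [333.7 187.8] [ 568.8 -146.8   46.3] rect [ 569.5 -146.3] [14.6 22. ] 57.0
orange 48 [382.3 202.1] [ 537.  -262.4   46.2] rect [ 537.5 -262.3] [19.1 14.4] 29.0
orange 46 [336.4 205.2] [ 527.6 -152.6   46. ] rect [ 527.1 -153.3] [19.2 14.2] 27.7
orange 50 [399.8 205. ] [ 530.9 -304.9   45.7] rect [ 531. -305.] [19.4 15.4] 3.4
orange 52 [374.2 219.2] [ 496.  -242.7   46.5] rect [ 495.  -243.4] [20.7 16. ] 53.0
orange 94 [198.6 229.5] [461.5 165.3  82.9] rect [466.2 166.8] [33.8 23.8] 20.1
orange 52 [389.9 232.8] [ 463.8 -280.5   46.2] rect [ 463.8 -280.6] [14.4 19.6] 0.3
```

Run:
```python
from h import *
im=cv2.imread('pics/top0.png')
cv2.imwrite('pics/c1.png',cv2.resize(im[140:280,300:440],None,fx=4.2,fy=4.2,interpolation=cv2.INTER_CUBIC))
cv2.imwrite('pics/c2.png',cv2.resize(im[150:250,160:300],None,fx=5,fy=5,interpolation=cv2.INTER_CUBIC))
```

```text
(no output)
```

View pics/c1.png

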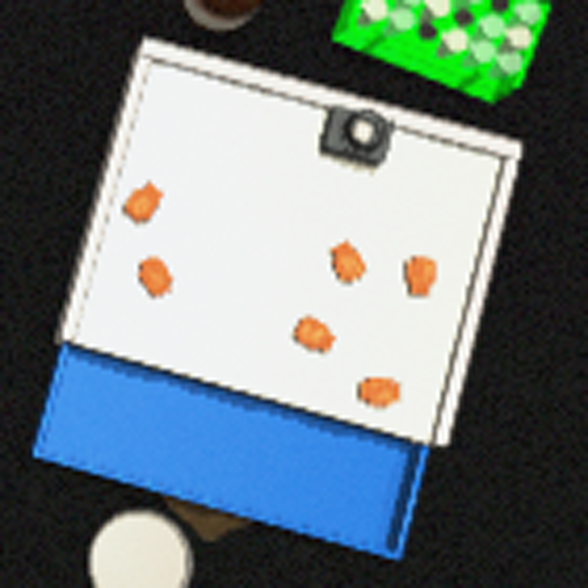

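View pics/c2.png

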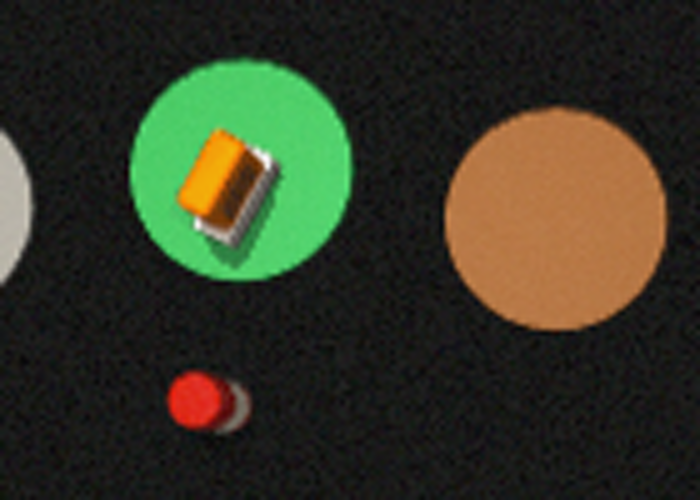

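```bash
cat >> h.py <<'E'
from scipy.spatial.transform import Rotation as Ro
def down(yaw): # tool z down, tool x at yaw deg
    c,s=np.cos(np.radians(yaw)),np.sin(np.radians(yaw)); return Ro.from_matrix(np.array([[c,s,0],[s,-c,0],[0,0,-1]]))
def plan(p1,yaw,n):
    s=env.sense(); w,x,y,z=s['tool_rot']; R=Ro.from_quat([x,y,z,w]); p=np.array(s['tcp_pos']); Rt=down(yaw)
    print('from',p.round(1),'->',p1)
    rows=[]
    for i in range(n):
        k=n-i; dw=(np.array(p1)-p)/k; dr=(R.inv()*Rt).as_rotvec()/k
        sh=np.round(R.inv().apply(dw)/10,2); dr=np.round(dr,3)
        rows.append([*map(float,sh),*map(float,dr)]); p=p+R.apply(sh*10); R=R*Ro.from_rotvec(dr)
    print(rows)
def st():
    s=env.sense(); w,x,y,z=s['tool_rot']; R=Ro.from_quat([x,y,z,w]).as_matrix()
    print('t',round(s['t'],2),'tcp',np.round(s['tcp_pos'],1),'toolx yaw',round(float(np.degrees(np.arctan2(R[1,0],R[0,0]))),2),'z',R[:,2].round(3),'F',np.round(s['contact_force'],1),'gap',round(s['finger_gap'],1),'q',np.round(s['joint_pos'],2))
E
python3 - <<'E'
from h import *
st(); plan([545,135,250],60,20)
im,d,W,E,F=cam('top0')
k=(im[...,1]>90)&(im[...,0]<120)&(im[...,2]<140)&(W[...,2]<10)
v,u=np.nonzero(k); m=(abs(u-208)<30)&(abs(v-184)<30)
pts=np.array([u[m],v[m]],np.float32).T
c,r=cv2.minEnclosingCircle(pts); print(c,r,ray('top0',*c,4))
E
```

```text
t 0.15 tcp [ 271.7 -589.7  230.2] toolx yaw -65.26 z [-0.001  0.002 -1.   ] F [-0.3 -0.1 -0.1] gap 85.4 q [ 1.04  0.38  0.04  1.6  -0.02  1.16 -0.05]
from [ 271.7 -589.7  230.2] -> [545, 135, 250]
[[-2.72, -2.76, -0.09, -0.0, 0.0, -0.109], [-2.4, -3.04, -0.09, -0.0, 0.0, -0.109], [-2.06, -3.28, -0.09, -0.0, 0.0, -0.109], [-1.69, -3.48, -0.09, -0.0, 0.0, -0.109], [-1.3, -3.65, -0.09, -0.0, 0.0, -0.109], [-0.9, -3.77, -0.09, -0.0, 0.0, -0.109], [-0.48, -3.84, -0.1, -0.0, 0.0, -0.109], [-0.06, -3.87, -0.09, -0.0, 0.0, -0.109], [0.36, -3.86, -0.1, -0.0, 0.0, -0.11], [0.78, -3.79, -0.09, -0.0, 0.0, -0.109], [1.19, -3.68, -0.1, -0.0, -0.0, -0.11], [1.59, -3.53, -0.09, -0.0, -0.0, -0.109], [1.96, -3.34, -0.1, -0.0, -0.0, -0.11], [2.32, -3.1, -0.09, -0.0, -0.0, -0.109], [2.64, -2.83, -0.1, -0.0, -0.0, -0.11], [2.94, -2.52, -0.09, -0.0, -0.0, -0.109], [3.2, -2.19, -0.1, -0.0, -0.0, -0.11], [3.41, -1.83, -0.09, -0.001, -0.0, -0.109], [3.6, -1.44, -0.1, -0.0, -0.0, -0.11], [3.73, -1.04, -0.1, -0.001, -0.001, -0.109]]
(207.77064514160156, 183.60467529296875) 22.393789291381836 [579.2082939  162.52319689   4.        ]
```

jog_arm --pt "-2.7 -2.8 -0.1 0 0 -0.11" --pt "-2.4 -3.0 -0.1 0 0 -0.11" --pt "-2.1 -3.3 -0.1 0 0 -0.11" --pt "-1.7 -3.5 -0.1 0 0 -0.11" --pt "-1.3 -3.6 -0.1 0 0 -0.11" --pt "-0.9 -3.8 -0.1 0 0 -0.11" --pt "-0.5 -3.8 -0.1 0 0 -0.11" --pt "-0.1 -3.9 -0.1 0 0 -0.11" --pt "0.4 -3.9 -0.1 0 0 -0.11" --pt "0.8 -3.8 -0.1 0 0 -0.11" --pt "1.2 -3.7 -0.1 0 0 -0.11" --pt "1.6 -3.5 -0.1 0 0 -0.11" --pt "2.0 -3.3 -0.1 0 0 -0.11" --pt "2.3 -3.1 -0.1 0 0 -0.11" --pt "2.6 -2.8 -0.1 0 0 -0.11" --pt "2.9 -2.5 -0.1 0 0 -0.11" --pt "3.2 -2.2 -0.1 0 0 -0.11" --pt "3.4 -1.8 -0.1 0 0 -0.11" --pt "3.6 -1.4 -0.1 0 0 -0.11" --pt "3.7 -1.0 -0.1 0 0 -0.11" --fingers 8.5

```text
t: 2.15
tcp_pos: [513.7, 166.1, 243.6]
tool_rot: [-0.001, 0.843, 0.538, -0.004]
contact_force: [0.0, 0.1, 0.2]
finger_gap: 84.9
```

Run:
```python
from h import *
st(); plan([545,135,250],60,4)
```

```text
t 2.15 tcp [513.7 166.1 243.6] toolx yaw 65.04 z [-0.009 -0.003 -1.   ] F [0.  0.1 0.2] gap 84.9 q [ 0.26  0.25 -0.74  1.81  0.18  1.16  0.6 ]
from [513.7 166.1 243.6] -> [545, 135, 250]
[[-0.38, 1.04, -0.16, -0.002, 0.002, 0.022], [-0.35, 1.04, -0.16, -0.001, 0.001, 0.022], [-0.33, 1.05, -0.17, -0.002, 0.002, 0.022], [-0.3, 1.06, -0.16, -0.001, 0.001, 0.022]]
```

Run:
```python
from h import *
shot('wrist','w1')
print(env.search_frame('wrist','scraper')[:2])
for h in (4,90): print(proj('w1',[579,162.5,h]))
```

```text
[]
(288.18723985087803, 231.24311901454953)
(291.317102246131, 261.4059293010856)
```

View pics/w1.png

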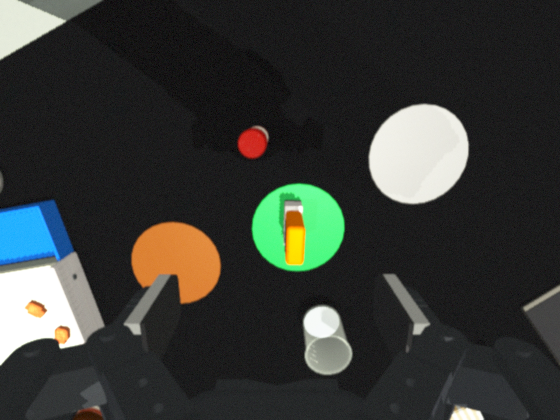

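```bash
cat > sc.py <<'E'
from h import *
import sys
f=sys.argv[1]
im,d,W,E,F=cam(f)
hsv=cv2.cvtColor(im,cv2.COLOR_RGB2HSV); H,S,V=[hsv[...,i].astype(int) for i in range(3)]
k=(H>8)&(H<25)&(S>120)&(V>150)&(W[...,2]>84)&(W[...,2]<96)
v,u=np.nonzero(k); P=np.array([ray(f,a,b,90) for a,b in zip(u,v)])
print(k.sum(),np.median(W[k][:,2]))
r=cv2.minAreaRect(P[:,:2].astype(np.float32)); print(r, P.mean(0)); 
print('long-axis dirs', [np.degrees(np.arctan2(*(cv2.boxPoints(r)[(i+1)%4]-cv2.boxPoints(r)[i])[::-1])).round(1) for i in range(2)],[np.linalg.norm(cv2.boxPoints(r)[(i+1)%4]-cv2.boxPoints(r)[i]).round(1) for i in range(2)])
ev,V_=np.linalg.eigh(np.cov(P[:,:2].T)); print('pca',np.degrees(np.arctan2(V_[1,1],V_[0,1])))
k=(H>50)&(H<85)&(S>150)&(V>60)&(W[...,2]<12); n,l,s,c=cv2.connectedComponentsWithStats(k.astype(np.uint8)); i=1+s[1:,4].argmax()
v,u=np.nonzero(l==i); P=np.array([ray(f,a,b,4) for a,b in zip(u,v)],np.float32)
print('mat',cv2.minEnclosingCircle(P[:,:2].copy()), cv2.fitEllipse(cv2.convexHull(P[:,:2].copy())))
E
python3 sc.py w1
```

```text
287 90.91569071042585
((563.5881958007812, 173.0577850341797), (17.229990005493164, 40.286582946777344), 66.17268371582031) [558.99367948 174.22252091  90.        ]
long-axis dirs [np.float32(-23.8), np.float32(66.2)] [np.float32(40.3), np.float32(17.2)]
pca 154.92627304887202
mat ((580.9220581054688, 174.39962768554688), 57.53364562988281) ((580.8167114257812, 174.37022399902344), (113.91690063476562, 114.68568420410156), 82.15843200683594)
```

Run:
```python
from h import *
im=cv2.imread('pics/w1.png')
cv2.imwrite('pics/c3.png',cv2.resize(im[170:280,240:360],None,fx=5,fy=5,interpolation=cv2.INTER_CUBIC))
```

```text
(no output)
```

View pics/c3.png

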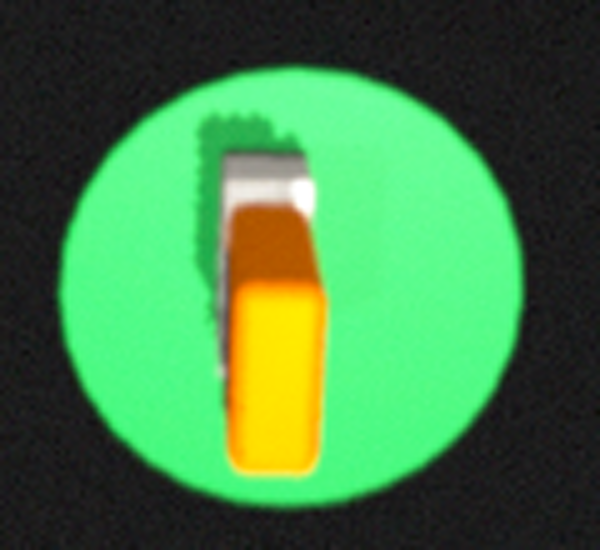

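```bash
sed -i 's/    im,d=env.grab_frame(n);/    C=env.camera_params(n); im,d=env.grab_frame(n);/; s/env.camera_params(n).items()/C.items()/' h.py
python3 - <<'E'
from h import *
st()
shot('wrist','w2');st()
E
python3 sc.py w2;  python3 -c "
from h import *
plan([562,162,200],65,4)"
```

```text
t 2.25 tcp [513.2 172.5 244.3] toolx yaw 65.44 z [-0.008  0.003 -1.   ] F [-1.2 -0.4  0.5] gap 85.0 q [ 0.26  0.25 -0.75  1.81  0.18  1.16  0.6 ]
t 2.3 tcp [513.1 168.8 243.7] toolx yaw 65.15 z [-0.009 -0.    -1.   ] F [-0.1 -0.6 -0.7] gap 84.7 q [ 0.26  0.25 -0.74  1.81  0.18  1.16  0.6 ]
263 89.8196205759184
((561.692626953125, 162.04493713378906), (17.689027786254883, 39.436676025390625), 63.7425422668457) [558.18464937 163.19364784  90.        ]
long-axis dirs [np.float32(-26.3), np.float32(63.7)] [np.float32(39.4), np.float32(17.7)]
pca 153.34670420221508
mat ((579.491455078125, 162.2435302734375), 57.464412689208984) ((579.4720458984375, 162.22320556640625), (113.53852081298828, 114.5372085571289), 57.69716262817383)
from [513.1 168.8 243.7] -> [562, 162, 200]
[[0.37, 1.19, 1.08, -0.002, 0.001, 0.001], [0.36, 1.19, 1.09, -0.002, 0.001, 0.001], [0.37, 1.18, 1.09, -0.002, 0.001, 0.0], [0.36, 1.19, 1.09, -0.002, 0.001, 0.001]]
```

jog_arm --pt "0.4 1.2 1.1 0 0 0.005" --pt "0.4 1.2 1.1 0 0 0.005" --pt "0.35 1.1 1.1 0 0 0.005" --pt "0.3 1.0 1.0 0 0 0.005" --pt "0.1 0.4 0.4 0 0 0" --pt "0 0 0 0 0 0" --pt "0 0 0 0 0 0"

```text
t: 3.0
tcp_pos: [564.1, 152.2, 192.4]
tool_rot: [0.0, 0.851, 0.525, -0.008]
contact_force: [-0.0, -0.8, 0.2]
finger_gap: 85.4
```

```bash
python3 - <<'E'
from h import *
st()
shot('wrist','w3');st()
E
python3 sc.py w3;  python3 -c "
from h import *
plan([562,162,160],64,4)"
```

```text
t 3.0 tcp [564.1 152.2 192.4] toolx yaw 63.28 z [-0.013 -0.008 -1.   ] F [-0.  -0.8  0.2] gap 85.4 q [ 0.23  0.39 -0.69  1.76  0.28  1.11  0.55]
t 3.05 tcp [564.1 152.1 192.5] toolx yaw 63.28 z [-0.013 -0.009 -1.   ] F [-0.2 -0.4  0.2] gap 84.9 q [ 0.23  0.39 -0.69  1.76  0.28  1.11  0.55]
746 90.7843633700929
((563.23388671875, 161.98968505859375), (16.821666717529297, 39.797706604003906), 63.31272506713867) [558.42854001 163.69262527  90.        ]
long-axis dirs [np.float32(-26.7), np.float32(63.3)] [np.float32(39.8), np.float32(16.8)]
pca 151.01410591859354
mat ((579.4581298828125, 162.4065399169922), 57.203277587890625) ((579.4767456054688, 162.4264373779297), (113.04397583007812, 113.85538482666016), 66.39639282226562)
from [564.1 152.1 192.5] -> [562, 162, 160]
[[0.21, -0.15, 0.81, -0.002, 0.003, -0.003], [0.21, -0.15, 0.81, -0.002, 0.004, -0.003], [0.2, -0.15, 0.81, -0.002, 0.003, -0.003], [0.2, -0.16, 0.81, -0.002, 0.004, -0.004]]
```

View pics/w3.png

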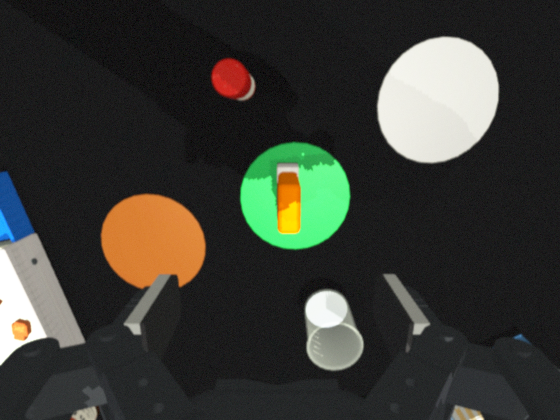

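Run:
```python
from h import *
print('beaker',ray('top0',216,126,68),ray('w3',334,347,68),ray('top0',222,134,0)); print('glue',ray('top0',199,230,84),ray('w3',231,77,84))
print('rack etc bottle', ray('top0',357,131,85), 'petri',ray('top0',333,273,15))
plan([562.5,162,130],63.3,5)
```

```text
beaker [707.59888093 136.54074464  68.        ] [712.0132315  137.17812208  68.        ] [707.69689853 131.87222765   0.        ]
glue [460.29161856 163.95638293  84.        ] [460.98060882 166.93467615  84.        ]
rack etc bottle [ 697.62196695 -194.21138055   85.        ] petri [ 365.2505971  -150.66954234   15.        ]
from [564.1 152.1 192.5] -> [562.5, 162, 130]
[[0.18, -0.11, 1.25, -0.002, 0.003, -0.0], [0.18, -0.11, 1.25, -0.001, 0.003, -0.0], [0.17, -0.11, 1.25, -0.002, 0.003, -0.0], [0.17, -0.11, 1.25, -0.001, 0.002, -0.0], [0.16, -0.11, 1.24, -0.002, 0.003, -0.0]]
```

jog_arm --pt "0.2 -0.1 1.5 -0.002 0.003 0" --pt "0.2 -0.1 1.5 -0.002 0.003 0" --pt "0.2 -0.1 1.5 -0.002 0.003 0" --pt "0.2 -0.1 1.5 -0.002 0.003 0" --pt "0.1 -0.1 1.5 -0.002 0.003 0" --pt "0 0 0.5 0 0 0" --pt "0 0 0 0 0 0"

```text
t: 3.75
tcp_pos: [561.2, 165.3, 108.9]
tool_rot: [0.001, 0.85, 0.526, 0.003]
contact_force: [0.0, 0.1, 0.3]
finger_gap: 84.9
```

Run:
```python
from h import *
st(); plan([562.8,162,47],63.3,5)
```

```text
t 3.75 tcp [561.2 165.3 108.9] toolx yaw 63.53 z [ 0.007  0.002 -1.   ] F [0.  0.1 0.3] gap 84.9 q [ 0.17  0.48 -0.65  1.84  0.36  0.94  0.47]
from [561.2 165.3 108.9] -> [562.8, 162, 47]
[[-0.05, 0.05, 1.24, 0.001, -0.001, 0.001], [-0.05, 0.05, 1.24, 0.001, -0.001, 0.001], [-0.05, 0.06, 1.24, 0.001, -0.001, 0.001], [-0.05, 0.06, 1.23, 0.001, -0.001, 0.0], [-0.04, 0.05, 1.24, 0.001, -0.001, 0.001]]
```

jog_arm --pt "-0.05 0.05 1.2 0.001 -0.001 0" --pt "-0.05 0.05 1.2 0.001 -0.001 0" --pt "-0.05 0.06 1.2 0.001 -0.001 0" --pt "-0.05 0.06 1.2 0.001 -0.001 0" --pt "-0.05 0.05 1.0 0.001 -0.001 0" --pt "0 0 0.3 0 0 0" --pt "0 0 0 0 0 0"

```text
t: 4.45
tcp_pos: [564.0, 161.6, 43.3]
tool_rot: [0.001, 0.85, 0.526, 0.0]
contact_force: [-0.2, -0.1, -0.7]
finger_gap: 85.4
```

Run:
```python
from h import *
st(); plan([562.8,162,47],63.3,2)
```

```text
t 4.45 tcp [564.  161.6  43.3] toolx yaw 63.48 z [ 0.001 -0.    -1.   ] F [-0.2 -0.1 -0.7] gap 85.4 q [ 0.14  0.58 -0.6   1.86  0.43  0.84  0.43]
from [564.  161.6  43.3] -> [562.8, 162, 47]
[[-0.01, -0.06, -0.19, 0.001, -0.0, 0.002], [-0.01, -0.07, -0.18, 0.0, -0.0, 0.001]]
```

jog_arm --pt "0 -0.1 -0.3 0.001 0 0.003" --pt "0 0 0 0 0 0" --pt "0 0 0 0 0 0"

```text
t: 4.75
tcp_pos: [563.8, 162.5, 47.4]
tool_rot: [0.0, 0.851, 0.525, 0.001]
contact_force: [0.6, 0.0, -0.5]
finger_gap: 85.2
```

jog_arm --pt "0 0 0 0 0 0" --pt "0 0 0 0 0 0" --pt "0 0 0 0 0 0" --pt "0 0 0 0 0 0" --pt "0 0 0 0 0 0" --pt "0 0 0 0 0 0" --pt "0 0 0 0 0 0" --pt "0 0 0 0 0 0" --pt "0 0 0 0 0 0" --pt "0 0 0 0 0 0" --fingers 0

```text
t: 5.75
tcp_pos: [564.7, 162.9, 48.8]
tool_rot: [0.001, 0.851, 0.525, 0.002]
contact_force: [0.2, 0.5, 0.1]
finger_gap: 17.2
```

Run:
```python
from h import *
st(); shot('wrist','w4')
```

```text
t 5.75 tcp [564.7 162.9  48.8] toolx yaw 63.3 z [ 0.004  0.001 -1.   ] F [0.2 0.5 0.1] gap 17.2 q [ 0.14  0.57 -0.6   1.85  0.42  0.84  0.43]
```

View pics/w4.png

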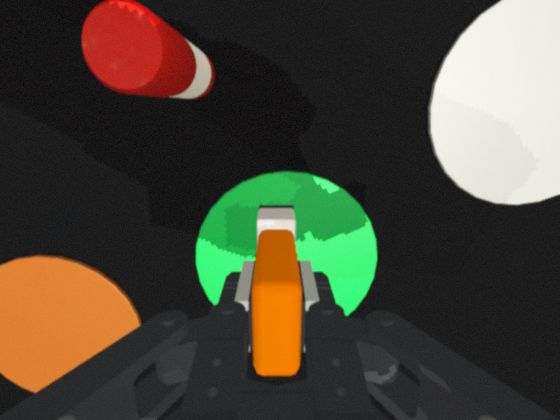

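jog_arm --pt "0 0 -1 0 0 0" --pt "0 0 -2 0 0 0" --pt "0 0 -2.5 0 0 0" --pt "0 0 -2.5 0 0 0" --pt "0 0 -2 0 0 0" --pt "0 0 -1 0 0 0" --pt "0 0 0 0 0 0" --pt "0 0 0 0 0 0"

```text
t: 6.6
tcp_pos: [560.7, 161.6, 161.9]
tool_rot: [-0.0, 0.851, 0.525, -0.002]
contact_force: [-0.2, 0.6, -2.7]
finger_gap: 17.3
```

```bash
cat >> h.py <<'E'
PC=np.array([544.9,-227.8]); PY=-14.7
def loc(p): 
    c,s=np.cos(np.radians(PY)),np.sin(np.radians(PY)); return np.array([[c,s],[-s,c]])@(np.array(p)[:2]-PC)
def wld(x,y,z=None):
    c,s=np.cos(np.radians(PY)),np.sin(np.radians(PY)); w=PC+np.array([[c,-s],[s,c]])@np.array([x,y]); return w if z is None else [*w.round(1),z]
E
python3 - <<'E'
from h import *
st(); plan(wld(36,77,150),PY,16)
E
```

```text
t 6.6 tcp [560.7 161.6 161.9] toolx yaw 63.37 z [-0.003 -0.001 -1.   ] F [-0.2  0.6 -2.7] gap 17.3 q [ 0.21  0.42 -0.68  1.79  0.3   1.04  0.52]
from [560.7 161.6 161.9] -> [np.float64(599.3), np.float64(-162.5), 150]
[[-1.7, 1.12, 0.08, 0.0, 0.0, 0.085], [-1.6, 1.26, 0.08, 0.0, 0.0, 0.085], [-1.49, 1.4, 0.08, 0.0, 0.0, 0.085], [-1.36, 1.52, 0.08, 0.0, 0.0, 0.085], [-1.23, 1.63, 0.08, 0.0, 0.0, 0.085], [-1.09, 1.73, 0.07, 0.0, 0.0, 0.085], [-0.94, 1.81, 0.08, 0.0, 0.0, 0.085], [-0.78, 1.88, 0.07, 0.0, 0.0, 0.085], [-0.62, 1.94, 0.08, 0.0, 0.0, 0.085], [-0.45, 1.99, 0.07, 0.0, 0.0, 0.085], [-0.28, 2.02, 0.08, 0.0, 0.0, 0.085], [-0.1, 2.04, 0.07, 0.0, 0.001, 0.086], [0.07, 2.04, 0.08, 0.0, 0.0, 0.085], [0.24, 2.03, 0.07, 0.0, 0.001, 0.086], [0.42, 2.0, 0.08, 0.001, 0.0, 0.085], [0.58, 1.95, 0.07, 0.0, 0.001, 0.086]]
```

jog_arm --pt "-1.7 1.1 0.1 0 0 0.085" --pt "-1.6 1.3 0.1 0 0 0.085" --pt "-1.5 1.4 0.1 0 0 0.085" --pt "-1.4 1.5 0 0 0 0.085" --pt "-1.2 1.6 0.1 0 0 0.085" --pt "-1.1 1.7 0.1 0 0 0.085" --pt "-0.9 1.8 0.1 0 0 0.085" --pt "-0.8 1.9 0.1 0 0 0.085" --pt "-0.6 1.9 0.1 0 0 0.085" --pt "-0.5 2.0 0.1 0 0 0.085" --pt "-0.3 2.0 0.1 0 0 0.085" --pt "-0.1 2.0 0.1 0 0 0.085" --pt "0.1 2.0 0.1 0 0 0.085" --pt "0.2 2.0 0 0 0 0.085" --pt "0.4 2.0 0 0 0 0.085" --pt "0.6 1.9 0 0 0 0.085" --pt "0 0 0 0 0 0" --pt "0 0 0 0 0 0" --pt "0 0 0 0 0 0"

```text
t: 8.5
tcp_pos: [569.7, -169.4, 117.1]
tool_rot: [0.001, 0.988, -0.149, -0.029]
contact_force: [-0.1, -0.5, -1.5]
finger_gap: 17.5
```

```bash
python3 - <<'E'
from h import *
st(); shot('wrist','w5'); shot('top','top5'); st()
plan(wld(36,77,110),PY,3)
E
python3 a.py w5; python3 a.py top5
```

```text
t 8.5 tcp [ 569.7 -169.4  117.1] toolx yaw -17.2 z [-0.057  0.006 -0.998] F [-0.1 -0.5 -1.5] gap 17.5 q [ 0.45  0.45 -0.29  1.77  0.15  1.   -0.2 ]
t 8.6 tcp [ 570.  -168.4  117.4] toolx yaw -17.14 z [-0.057  0.007 -0.998] F [ 0.2 -0.9 -1.5] gap 17.7 q [ 0.45  0.45 -0.29  1.77  0.15  1.   -0.2 ]
from [ 570.  -168.4  117.4] -> [np.float64(599.3), np.float64(-162.5), 110]
[[0.89, -0.48, 0.19, 0.003, 0.019, -0.014], [0.89, -0.46, 0.21, 0.003, 0.019, -0.014], [0.89, -0.46, 0.23, 0.003, 0.018, -0.014]]
green 4711 [476.9 312.1] [ 686.3 -280.7   29.1] rect [ 668. -274.] [ 74.2 217.8] 41.8
blue 10831 [116.5 242.4] [ 426.3 -154.8    5.9] rect [ 452.  -187.9] [182.6 151.5] 75.5
blue 187 [145.8 372.2] [ 394.2 -290.     6. ] rect [ 463.4 -227. ] [218.6  11. ] 41.9
white 12496 [331.1 221.5] [ 610.2 -172.2   41.5] rect [ 556.3 -184.6] [112.5 169.6] 75.3
white 488 [189.4 308.8] [ 480.8 -216.1   41.6] rect [ 479.  -216.6] [17.1 34.9] 84.1
white 316 [257.8 372.4] [ 510.9 -290.    41.6] rect [ 512.1 -286. ] [21.7 35.6] 28.0
kerb 6091 [327.1 191.6] [ 630.  -140.9   49.2] rect [ 597.6 -148.7] [100.4 213
[... 1315 characters left out ...]
.1] rect [729.6 559.3] [  8.1 552.6] 89.7
kerb 59 [162.2  71.7] [845.8 273.   50.9] rect [844.  281.8] [ 9.4 57.1] 4.7
kerb 280 [327.7 179.8] [ 591.9 -130.1   46.8] rect [ 576.  -130.6] [ 31.3 180.4] 69.7
kerb 60 [ 32.5 246. ] [417.2 558.9  49. ] rect [414.4 561.7] [ 9.5 54.1] 85.8
orange 1531 [270.7 193.5] [557.9   4.8   3.2] rect [558.2   5.4] [108.8 107.7] 0.8
orange 34 [340.9 181.4] [ 569.6 -149.7  131.3] rect [ 570.9 -149.9] [15.4  4.7] 10.9
orange 33 [332.5 188.6] [ 566.  -142.6   45.9] rect [ 567.3 -143.4] [16.2 14.2] 26.9
orange 52 [336.5 205.2] [ 527.6 -154.2   46.4] rect [ 527.2 -154. ] [20.2 15.3] 44.9
orange 96 [198.6 229.6] [460.5 165.4  83.1] rect [466.  166.8] [34.  23.3] 20.2
```

View pics/w5.png

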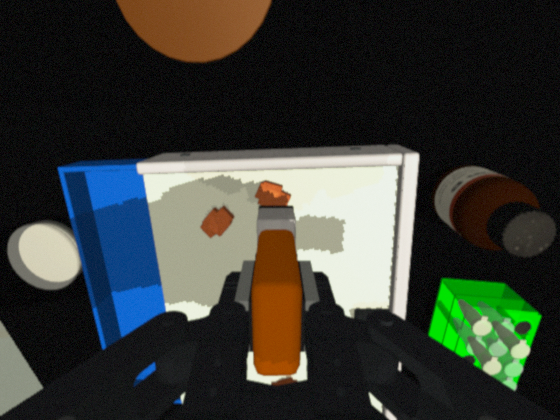

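Run:
```python
from h import *
plan(wld(38,74,135),PY,4)
```

```text
from [ 570.  -168.4  117.4] -> [np.float64(600.4), np.float64(-165.9), 135]
[[0.68, -0.28, -0.48, 0.002, 0.014, -0.011], [0.69, -0.27, -0.47, 0.002, 0.014, -0.01], [0.7, -0.27, -0.46, 0.003, 0.014, -0.011], [0.71, -0.26, -0.46, 0.002, 0.014, -0.01]]
```

jog_arm --pt "0.5 -0.2 -0.8 0.002 0.014 -0.01" --pt "0.7 -0.3 -0.6 0.002 0.014 -0.01" --pt "0.8 -0.3 -0.4 0.002 0.014 -0.01" --pt "0.8 -0.3 -0.2 0.002 0.014 -0.01" --pt "0 0 0 0 0 0" --pt "0 0 0 0 0 0"

```text
t: 9.2
tcp_pos: [605.7, -161.0, 140.1]
tool_rot: [-0.0, 0.992, -0.124, 0.004]
contact_force: [-0.3, -0.5, -2.0]
finger_gap: 17.7
```

Run:
```python
from h import *
st(); print(loc(env.sense()['tcp_pos']))
plan(wld(38,74,95),PY,5)
```

```text
t 9.2 tcp [ 605.7 -161.   140.1] toolx yaw -14.21 z [ 0.008 -0.    -1.   ] F [-0.3 -0.5 -2. ] gap 17.7 q [ 0.44  0.45 -0.3   1.73  0.16  0.98 -0.17]
[41.87560108 79.99872501]
from [ 605.7 -161.   140.1] -> [np.float64(600.4), np.float64(-165.9), 95]
[[-0.09, 0.12, 0.9, -0.0, -0.002, 0.002], [-0.08, 0.12, 0.9, -0.0, -0.002, 0.002], [-0.08, 0.12, 0.9, -0.001, -0.001, 0.002], [-0.08, 0.12, 0.9, -0.0, -0.002, 0.001], [-0.08, 0.13, 0.9, -0.001, -0.001, 0.002]]
```

jog_arm --pt "-0.1 0.2 0.8 0 -0.002 0.002" --pt "-0.1 0.2 0.8 0 -0.002 0.002" --pt "-0.1 0.1 0.8 0 -0.002 0.002" --pt "-0.1 0.1 0.7 0 -0.002 0.002" --pt "0 0 0.5 0 0 0" --pt "0 0 0 0 0 0" --pt "0 0 0 0 0 0"

```text
t: 9.9
tcp_pos: [596.9, -167.2, 97.8]
tool_rot: [-0.001, 0.992, -0.129, -0.003]
contact_force: [0.8, 0.4, -2.0]
finger_gap: 16.9
```

Run:
```python
from h import *
st(); print(loc(env.sense()['tcp_pos']))
plan(wld(38,74,86),PY,3)
shot('wrist','w6')
```

```text
t 9.9 tcp [ 596.9 -167.2   97.8] toolx yaw -14.81 z [-0.006  0.003 -1.   ] F [ 0.8  0.4 -2. ] gap 16.9 q [ 0.44  0.49 -0.29  1.76  0.17  0.92 -0.18]
[34.95187064 71.85481554]
from [ 596.9 -167.2   97.8] -> [np.float64(600.4), np.float64(-165.9), 86]
[[0.1, -0.07, 0.39, -0.0, 0.002, -0.001], [0.1, -0.07, 0.4, -0.0, 0.002, -0.0], [0.11, -0.07, 0.39, -0.001, 0.003, -0.001]]
```

View pics/w6.png

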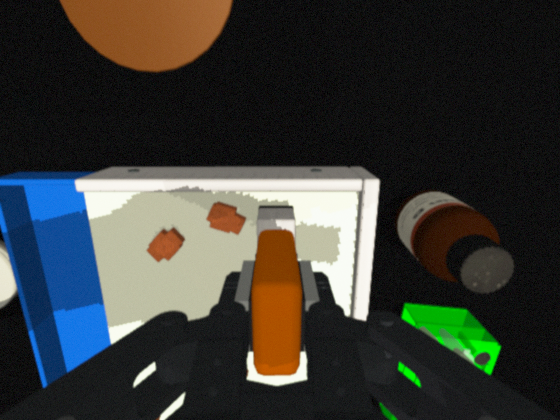

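jog_arm --pt "0.1 -0.1 0.4 0 0.002 0" --pt "0.1 -0.1 0.4 0 0.002 0" --pt "0 0 0.3 0 0.002 0" --pt "0 0 0 0 0 0" --pt "0 0 0 0 0 0"

```text
t: 10.45
tcp_pos: [600.8, -165.2, 87.2]
tool_rot: [-0.0, 0.992, -0.128, 0.001]
contact_force: [-0.9, -0.1, -2.2]
finger_gap: 17.2
```

Run:
```python
from h import *
st(); print(loc(env.sense()['tcp_pos']))
plan(wld(38,74,86),PY,3)
```

```text
t 10.45 tcp [ 600.8 -165.2   87.2] toolx yaw -14.77 z [ 0.003  0.001 -1.   ] F [-0.9 -0.1 -2.2] gap 17.2 q [ 0.43  0.51 -0.29  1.76  0.18  0.89 -0.19]
[38.21616283 74.75549813]
from [ 600.8 -165.2   87.2] -> [np.float64(600.4), np.float64(-165.9), 86]
[[-0.01, 0.03, 0.04, -0.0, -0.001, -0.0], [-0.01, 0.02, 0.04, -0.001, -0.001, -0.001], [-0.0, 0.03, 0.04, -0.0, -0.0, -0.0]]
```

jog_arm --pt "-0.7 0 0.1 0 0 0" --pt "-0.7 0 0 0 0 0" --pt "-0.7 0 0 0 0 0" --pt "-0.7 0 0 0 0 0" --pt "-0.7 0 0 0 0 0"

```text
t: 10.95
tcp_pos: [564.8, -155.7, 86.6]
tool_rot: [-0.0, 0.992, -0.129, 0.002]
contact_force: [-0.4, 0.2, -1.9]
finger_gap: 17.7
```

Run:
```python
from h import *
st(); print(loc(env.sense()['tcp_pos']))
plan(wld(-88,74,86),PY,12)
```

```text
t 10.95 tcp [ 564.8 -155.7   86.6] toolx yaw -14.78 z [ 0.004  0.    -1.   ] F [-0.4  0.2 -1.9] gap 17.7 q [ 0.45  0.45 -0.3   1.86  0.17  0.86 -0.19]
[ 0.99610619 74.76487298]
from [ 564.8 -155.7   86.6] -> [np.float64(478.6), np.float64(-133.9), 86]
[[-0.74, 0.01, 0.0, -0.0, -0.0, -0.0], [-0.74, 0.01, 0.0, -0.0, -0.0, -0.0], [-0.74, 0.01, 0.0, -0.0, -0.0, -0.0], [-0.74, 0.01, 0.0, -0.0, -0.0, -0.0], [-0.74, 0.01, 0.0, -0.0, -0.0, -0.0], [-0.74, 0.01, 0.0, -0.0, -0.0, -0.0], [-0.74, 0.0, 0.0, -0.0, -0.001, -0.0], [-0.74, 0.01, 0.01, -0.0, -0.0, -0.0], [-0.74, 0.0, 0.0, -0.0, -0.001, -0.0], [-0.75, 0.01, 0.01, -0.0, -0.0, -0.0], [-0.74, 0.0, 0.01, -0.001, -0.001, -0.001], [-0.75, 0.01, 0.0, -0.0, -0.0, -0.0]]
```

Tracking is good, so I'll check the chips and continue.

jog_arm --pt "-0.7 0 0 0 0 0" --pt "-0.7 0 0 0 0 0" --pt "-0.7 0 0 0 0 0" --pt "-0.7 0 0 0 0 0" --pt "-0.7 0 0 0 0 0" --pt "-0.7 0 0 0 0 0"

```text
t: 11.55
tcp_pos: [520.4, -144.2, 86.9]
tool_rot: [-0.0, 0.992, -0.129, 0.002]
contact_force: [0.1, -0.6, -2.0]
finger_gap: 17.4
```

Run:
```python
from h import *
st(); print(loc(env.sense()['tcp_pos']))
plan(wld(-90,74,86),PY,6)
shot('wrist','w7')
```

```text
t 11.55 tcp [ 520.4 -144.2   86.9] toolx yaw -14.78 z [ 0.004 -0.    -1.   ] F [ 0.1 -0.6 -2. ] gap 17.4 q [ 0.46  0.38 -0.31  1.97  0.15  0.82 -0.19]
[-44.90975745  74.65969655]
from [ 520.4 -144.2   86.9] -> [np.float64(476.6), np.float64(-133.4), 86]
[[-0.75, 0.01, 0.01, -0.0, -0.001, -0.0], [-0.75, 0.01, 0.01, -0.0, -0.001, -0.0], [-0.75, 0.01, 0.01, -0.0, -0.001, -0.0], [-0.75, 0.01, 0.02, -0.0, -0.0, -0.0], [-0.76, 0.02, 0.01, -0.0, -0.001, -0.001], [-0.75, 0.01, 0.02, -0.001, -0.0, -0.0]]
```

View pics/w7.png

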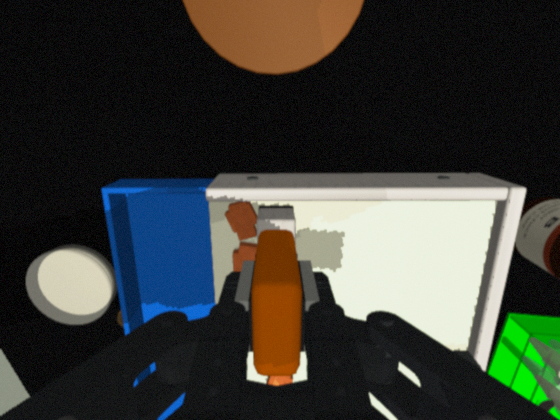

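jog_arm --pt "-0.7 0 0.1 0 0 0" --pt "-0.7 0 0 0 0 0" --pt "-0.7 0 0 0 0 0" --pt "-0.7 0 0 0 0 0" --pt "-0.7 0 0 0 0 0" --pt "-0.7 0 0 0 0 0" --pt "-0.3 0 0 0 0 0" --pt "0 0 0 0 0 0" --pt "0 0 0 0 0 0"

```text
t: 12.5
tcp_pos: [470.8, -131.1, 85.5]
tool_rot: [-0.0, 0.992, -0.128, 0.001]
contact_force: [-0.6, 0.1, -1.1]
finger_gap: 17.2
```

Run:
```python
from h import *
st(); print(loc(env.sense()['tcp_pos']))
shot('wrist','w8')
plan(wld(-75,60,150),PY,6)
```

```text
t 12.5 tcp [ 470.8 -131.1   85.5] toolx yaw -14.76 z [ 0.002 -0.    -1.   ] F [-0.6  0.1 -1.1] gap 17.2 q [ 0.48  0.3  -0.32  2.08  0.13  0.78 -0.18]
[-96.18931332  74.7410341 ]
from [ 470.9 -131.1   85.5] -> [np.float64(487.6), np.float64(-150.7), 150]
[[0.35, 0.24, -1.07, -0.0, -0.0, -0.0], [0.35, 0.25, -1.08, -0.0, -0.0, -0.0], [0.36, 0.24, -1.07, -0.0, -0.0, -0.0], [0.35, 0.25, -1.08, -0.0, -0.001, -0.0], [0.36, 0.24, -1.07, -0.0, -0.0, -0.001], [0.35, 0.25, -1.08, -0.0, -0.001, -0.0]]
```

View pics/w8.png

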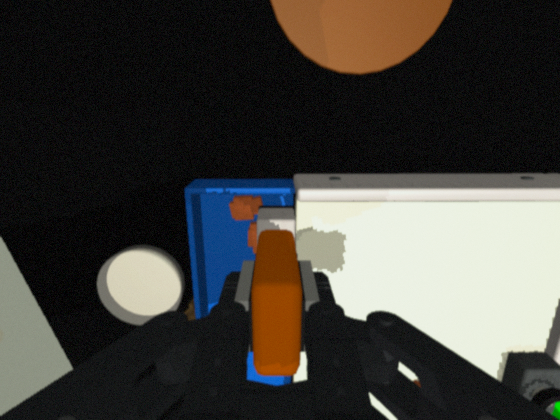

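jog_arm --pt "0 0 -0.8 0 0 0" --pt "0 0 -1.2 0 0 0" --pt "0.2 0.3 -1.2 0 0 0" --pt "0.8 0.8 -1.0 0 0 0" --pt "1.3 1.1 -0.5 0 0 0" --pt "1.5 1.2 -0.2 0 0 0" --pt "1.5 1.2 0 0 0 0" --pt "1.5 1.2 0 0 0 0" --pt "1.5 1.2 0 0 0 0" --pt "1.5 1.2 0 0 0 0" --pt "1.3 1.1 0 0 0 0" --pt "0.8 0.7 0 0 0 0" --pt "0 0 0 0 0 0" --pt "0 0 0 0 0 0"

```text
t: 13.95
tcp_pos: [571.8, -275.6, 151.9]
tool_rot: [0.004, 0.991, -0.131, 0.01]
contact_force: [-0.3, 0.7, -1.6]
finger_gap: 17.2
```

```bash
python3 - <<'E'
from h import *
st(); print(loc(env.sense()['tcp_pos']))
shot('wrist','w9')
plan(wld(37,-32,125),PY,3)
E
python3 a.py w9 | grep orange
```

```text
t 13.95 tcp [ 571.8 -275.6  151.9] toolx yaw -15.08 z [ 0.019 -0.01  -1.   ] F [-0.3  0.7 -1.6] gap 17.2 q [ 0.59  0.43 -0.26  1.71  0.13  0.99  0.02]
[ 38.14692119 -39.37523931]
from [ 571.7 -275.6  151.9] -> [np.float64(572.6), np.float64(-268.1), 125]
[[-0.06, -0.25, 0.9, 0.002, -0.007, -0.002], [-0.05, -0.26, 0.89, 0.002, -0.007, -0.002], [-0.04, -0.25, 0.9, 0.002, -0.007, -0.003]]
orange 556 [65.4 39.3] [ 453.9 -113.7   12.5] rect [ 454.7 -114.1] [15.1 22.7] 75.8
orange 521 [82.6 70.5] [ 457.3 -136.9   12.5] rect [ 457.  -136.9] [21.1 16.2] 70.8
orange 321 [165.5 198.4] [ 495.5 -243.1   48.5] rect [ 494.9 -244.7] [20.8 14.2] 60.1
orange 341 [226.1 209.6] [ 536.7 -263.6   48.5] rect [ 537.7 -263.6] [20.3 14.9] 20.5
orange 7 [166.1 212.3] [ 492.1 -253.9   48.4] rect [ 491.8 -253.9] [3.1 1.1] 18.7
orange 273 [145.5 254.3] [ 463.9 -282.    48.6] rect [ 463.8 -282.3] [19.3 14.4] 86.5
orange 250 [234.9 258.5] [ 531.5 -304.8   48.6] rect [ 530.9 -305.4] [19.5 14. ] 8.2
orange 8 [223.1 264.1] [ 520.5 -307.2   48.5] rect [ 520.5 -307.5] [2.9 2.3] 57.8
orange 3548 [276.1 329.2] [ 571.4 -272.8  194.4] rect [ 571.1 -275.3] [39.2 15.4] 74.6
```

View pics/w9.png

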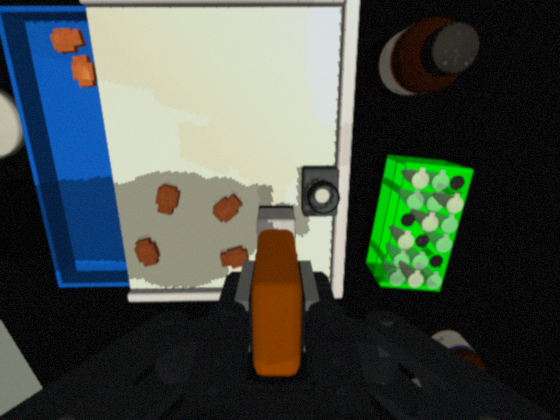

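jog_arm --pt "0 -0.2 0.8 0.002 -0.006 -0.002" --pt "0 -0.3 0.9 0.002 -0.006 -0.002" --pt "0 -0.2 0.9 0.002 -0.006 -0.002" --pt "0 0 0.9 0 0 0" --pt "0 0 0.6 0 0 0" --pt "0 0 0.3 0 0 0" --pt "0 0 0 0 0 0"

```text
t: 14.7
tcp_pos: [571.8, -263.5, 102.0]
tool_rot: [-0.002, 0.992, -0.125, -0.002]
contact_force: [-0.5, 0.2, -2.4]
finger_gap: 17.4
```

Run:
```python
from h import *
st(); print(loc(env.sense()['tcp_pos']))
plan(wld(36,-32,86),PY,4)
```

```text
t 14.7 tcp [ 571.8 -263.5  102. ] toolx yaw -14.4 z [-0.004  0.004 -1.   ] F [-0.5  0.2 -2.4] gap 17.4 q [ 0.57  0.5  -0.25  1.73  0.15  0.93  0.  ]
[ 35.02809417 -27.70432763]
from [ 571.8 -263.5  102. ] -> [np.float64(571.6), np.float64(-267.9), 86]
[[0.03, 0.11, 0.4, -0.001, 0.001, 0.001], [0.02, 0.11, 0.4, -0.001, 0.001, 0.001], [0.03, 0.11, 0.4, -0.001, 0.001, 0.002], [0.02, 0.1, 0.4, -0.0, 0.001, 0.001]]
```

jog_arm --pt "0 0.1 0.4 -0.001 0.001 0.001" --pt "0 0.1 0.4 -0.001 0.001 0.001" --pt "0 0.1 0.4 -0.001 0.001 0.001" --pt "0 0.1 0.3 0 0.001 0.001" --pt "0 0 0 0 0 0" --pt "0 0 0 0 0 0"

```text
t: 15.3
tcp_pos: [571.2, -268.9, 86.7]
tool_rot: [0.001, 0.992, -0.128, 0.001]
contact_force: [0.7, -0.3, -2.2]
finger_gap: 17.5
```

Run:
```python
from h import *
st(); print(loc(env.sense()['tcp_pos']))
plan(wld(-95,-32,86),PY,18)
```

```text
t 15.3 tcp [ 571.2 -268.9   86.7] toolx yaw -14.72 z [ 0.002 -0.001 -1.   ] F [ 0.7 -0.3 -2.2] gap 17.5 q [ 0.57  0.52 -0.25  1.74  0.16  0.9  -0.  ]
[ 35.86098568 -33.06394324]
from [ 571.2 -268.9   86.7] -> [np.float64(444.9), np.float64(-234.6), 86]
[[-0.73, -0.01, 0.0, 0.0, -0.0, -0.0], [-0.73, -0.01, 0.0, 0.0, -0.0, -0.0], [-0.73, -0.01, 0.0, 0.0, -0.0, -0.0], [-0.73, -0.01, 0.0, 0.0, -0.0, -0.0], [-0.73, -0.0, 0.0, 0.0, -0.0, -0.0], [-0.73, -0.01, 0.0, 0.0, -0.0, -0.0], [-0.73, -0.0, 0.0, 0.0, -0.0, -0.0], [-0.73, -0.01, 0.0, 0.0, -0.0, -0.0], [-0.72, -0.0, 0.0, 0.0, -0.0, -0.0], [-0.73, -0.01, 0.0, 0.0, -0.0, -0.0], [-0.72, -0.0, 0.01, 0.0, -0.0, -0.0], [-0.73, -0.01, 0.0, 0.0, -0.0, -0.0], [-0.72, -0.0, 0.01, 0.0, -0.0, -0.0], [-0.73, -0.01, 0.0, 0.0, -0.0, -0.0], [-0.72, -0.0, 0.01, 0.0, -0.001, -0.0], [-0.73, -0.01, 0.01, 0.0, -0.0, -0.0], [-0.72, -0.0, 0.0, 0.0, -0.001, -0.0], [-0.73, -0.01, 0.01, 0.001, -0.0, -0.0]]
```

jog_arm --pt "-0.7 0 0.05 0 0 0" --pt "-0.7 0 0 0 0 0" --pt "-0.7 0 0 0 0 0" --pt "-0.7 0 0 0 0 0" --pt "-0.7 0 0 0 0 0" --pt "-0.7 0 0 0 0 0" --pt "-0.7 0 0 0 0 0" --pt "-0.7 0 0 0 0 0" --pt "-0.7 0 0 0 0 0" --pt "-0.7 0 0 0 0 0"

```text
t: 16.3
tcp_pos: [498.3, -249.6, 87.1]
tool_rot: [0.001, 0.992, -0.128, 0.002]
contact_force: [0.6, -0.5, -1.1]
finger_gap: 17.2
```

Run:
```python
from h import *
st(); print(loc(env.sense()['tcp_pos']))
shot('wrist','w10')
```

```text
t 16.3 tcp [ 498.3 -249.6   87.1] toolx yaw -14.71 z [ 0.004 -0.002 -1.   ] F [ 0.6 -0.5 -1.1] gap 17.2 q [ 0.61  0.4  -0.26  1.93  0.14  0.83  0.02]
[-39.53517976 -32.93073328]
```

View pics/w10.png

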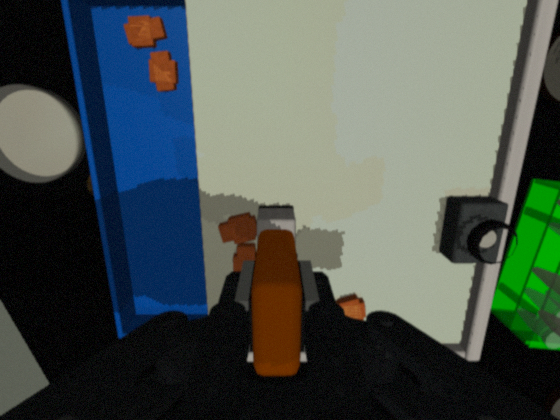

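jog_arm --pt "-0.7 0 0.1 0 0 0" --pt "-0.7 0 0 0 0 0" --pt "-0.7 0 0 0 0 0" --pt "-0.7 0 0 0 0 0" --pt "-0.7 0 0 0 0 0" --pt "-0.7 0 0 0 0 0" --pt "-0.7 0 0 0 0 0" --pt "-0.3 0 0 0 0 0" --pt "0 0 0 0 0 0" --pt "0 0 0 0 0 0"

```text
t: 17.35
tcp_pos: [441.5, -234.9, 85.8]
tool_rot: [0.001, 0.992, -0.128, 0.001]
contact_force: [0.7, -0.2, -1.7]
finger_gap: 17.4
```

Run:
```python
from h import *
st(); print(loc(env.sense()['tcp_pos']))
shot('wrist','w11')
```

```text
t 17.35 tcp [ 441.5 -234.9   85.8] toolx yaw -14.74 z [ 0.002 -0.002 -1.   ] F [ 0.7 -0.2 -1.7] gap 17.4 q [ 0.65  0.31 -0.27  2.06  0.12  0.78  0.05]
[-98.26261505 -33.07434594]
```

View pics/w11.png

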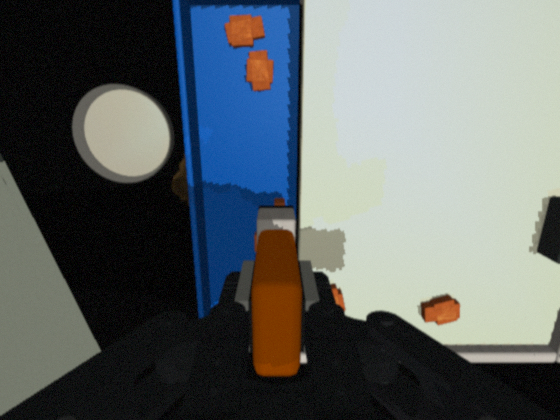

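jog_arm --pt "0 0 -0.8 0 0 0" --pt "0 0 -1.2 0 0 0" --pt "0.3 0 -1.2 0 0 0" --pt "0.8 0.3 -0.9 0 0 0" --pt "1.3 0.5 -0.3 0 0 0" --pt "1.6 0.5 0 0 0 0" --pt "1.6 0.5 0 0 0 0" --pt "1.6 0.5 0 0 0 0" --pt "1.6 0.5 0 0 0 0" --pt "1.6 0.5 0 0 0 0" --pt "1.4 0.4 0 0 0 0" --pt "0.8 0.2 0 0 0 0" --pt "0 0 0 0 0 0" --pt "0 0 0 0 0 0"

```text
t: 18.8
tcp_pos: [568.4, -313.4, 146.3]
tool_rot: [0.004, 0.992, -0.129, 0.01]
contact_force: [-0.2, 0.4, -2.3]
finger_gap: 17.4
```

```bash
python3 - <<'E'
from h import *
st(); print(loc(env.sense()['tcp_pos']))
shot('wrist','w12')
plan(wld(37,-76,120),PY,4)
E
python3 a.py w12 | grep orange
```

```text
t 18.8 tcp [ 568.4 -313.4  146.3] toolx yaw -14.77 z [ 0.018 -0.011 -1.   ] F [-0.2  0.4 -2.3] gap 17.4 q [ 0.63  0.46 -0.24  1.68  0.13  0.99  0.08]
[ 44.41439893 -76.84379939]
from [ 568.3 -313.4  146.4] -> [np.float64(561.4), np.float64(-310.7), 120]
[[-0.2, -0.02, 0.65, 0.002, -0.005, -0.0], [-0.19, -0.02, 0.66, 0.001, -0.005, -0.0], [-0.19, -0.03, 0.66, 0.002, -0.005, -0.001], [-0.19, -0.02, 0.66, 0.001, -0.006, -0.0]]
orange 579 [61.3 13.7] [ 456.9 -137.8   12.5] rect [ 456.7 -138.3] [18.7 16.6] 73.4
orange 181 [ 88.5 136.3] [ 447.1 -223.3   27.2] rect [ 447.2 -223.5] [15.   7.5] 76.7
orange 401 [ 89.8 163.8] [ 431.5 -243.3   12.5] rect [ 430.9 -243.1] [20.9 14.2] 75.1
orange 463 [128.  209.5] [ 464.3 -281.3   48.6] rect [ 464.2 -281.4] [21.5 16. ] 79.8
orange 448 [223.  216.4] [ 531.2 -304.9   48.6] rect [ 530.2 -305. ] [15.4 21.2] 85.0
orange 3994 [276.3 328.1] [ 568.2 -310.3  188.7] rect [ 567.6 -312.8] [39.3 16.2] 75.5
```

View pics/w12.png

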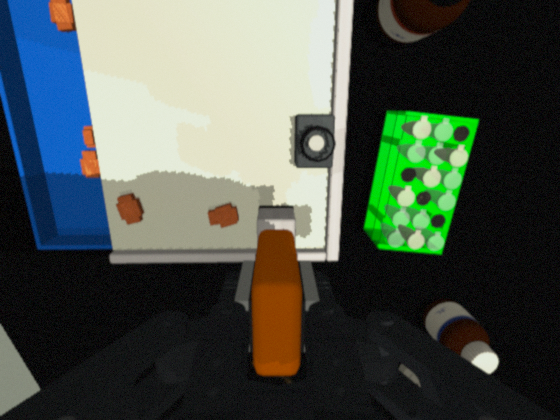

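jog_arm --pt "-0.2 0 0.8 0.002 -0.005 0" --pt "-0.2 0 0.9 0.002 -0.005 0" --pt "-0.2 0 0.9 0.002 -0.005 0" --pt "-0.1 0 0.9 0 0 0" --pt "0 0 0.6 0 0 0" --pt "0 0 0.3 0 0 0" --pt "0 0 0 0 0 0"

```text
t: 19.55
tcp_pos: [557.5, -309.7, 96.3]
tool_rot: [-0.001, 0.992, -0.128, -0.001]
contact_force: [0.2, -0.2, -2.5]
finger_gap: 17.2
```

Run:
```python
from h import *
st(); print(loc(env.sense()['tcp_pos']))
plan(wld(36,-76,86.5),PY,3)
```

```text
t 19.55 tcp [ 557.5 -309.7   96.3] toolx yaw -14.74 z [-0.001  0.002 -1.   ] F [ 0.2 -0.2 -2.5] gap 17.2 q [ 0.63  0.52 -0.24  1.72  0.14  0.93  0.08]
[ 33.00523446 -76.05340348]
from [ 557.5 -309.7   96.3] -> [np.float64(560.4), np.float64(-310.4), 86.5]
[[0.1, -0.0, 0.33, -0.0, 0.001, -0.0], [0.1, -0.0, 0.33, -0.001, 0.0, -0.0], [0.1, -0.01, 0.32, -0.0, 0.001, -0.001]]
```

jog_arm --pt "0.2 0 0.2 0 0 0" --pt "0.1 0 0.3 0 0 0" --pt "0.1 0 0.3 0 0 0" --pt "0 0 0.1 0 0 0" --pt "0 0 0 0 0 0"

```text
t: 20.05
tcp_pos: [563.2, -311.3, 87.8]
tool_rot: [-0.0, 0.992, -0.128, 0.001]
contact_force: [-0.4, -0.3, -2.5]
finger_gap: 17.2
```

Run:
```python
from h import *
st(); print(loc(env.sense()['tcp_pos']))
plan(wld(-95,-76,86.5),PY,18)
```

```text
t 20.05 tcp [ 563.2 -311.3   87.8] toolx yaw -14.74 z [ 0.001  0.001 -1.   ] F [-0.4 -0.3 -2.5] gap 17.2 q [ 0.62  0.54 -0.24  1.71  0.15  0.91  0.07]
[ 38.88787034 -76.09947813]
from [ 563.2 -311.3   87.8] -> [np.float64(433.7), np.float64(-277.2), 86.5]
[[-0.74, -0.0, 0.01, -0.0, -0.0, -0.0], [-0.74, -0.0, 0.01, -0.0, -0.0, -0.0], [-0.74, -0.0, 0.01, -0.0, -0.0, -0.0], [-0.74, -0.0, 0.01, -0.0, -0.0, -0.0], [-0.75, -0.0, 0.01, -0.0, -0.0, -0.0], [-0.74, -0.0, 0.0, -0.0, -0.0, -0.0], [-0.75, -0.0, 0.01, -0.0, -0.0, -0.0], [-0.74, -0.0, 0.0, -0.0, -0.0, -0.0], [-0.75, -0.0, 0.01, -0.0, -0.0, -0.0], [-0.74, -0.0, 0.0, -0.0, -0.0, -0.0], [-0.75, -0.0, 0.01, -0.0, -0.0, -0.0], [-0.74, -0.0, 0.0, -0.0, -0.0, -0.0], [-0.75, -0.0, 0.01, -0.0, -0.0, -0.0], [-0.74, -0.0, 0.0, -0.0, -0.0, -0.0], [-0.75, -0.0, 0.01, -0.0, -0.0, -0.0], [-0.74, -0.0, 0.0, -0.0, -0.0, -0.0], [-0.75, -0.0, 0.01, -0.0, -0.001, -0.0], [-0.74, -0.0, 0.0, -0.001, -0.0, -0.001]]
```

jog_arm --pt "-0.7 0 0.1 0 0 0" --pt "-0.7 0 0 0 0 0" --pt "-0.7 0 0 0 0 0" --pt "-0.7 0 0 0 0 0" --pt "-0.7 0 0 0 0 0" --pt "-0.7 0 0 0 0 0" --pt "-0.7 0 0 0 0 0" --pt "-0.7 0 0 0 0 0" --pt "-0.7 0 0 0 0 0" --pt "-0.7 0 0 0 0 0" --pt "-0.7 0 0 0 0 0"

```text
t: 21.15
tcp_pos: [482.5, -290.3, 87.6]
tool_rot: [0.0, 0.992, -0.128, 0.001]
contact_force: [-0.4, -0.4, -1.4]
finger_gap: 17.7
```

Run:
```python
from h import *
st(); print(loc(env.sense()['tcp_pos']))
shot('wrist','w13')
```

```text
t 21.15 tcp [ 482.5 -290.3   87.6] toolx yaw -14.75 z [ 0.003 -0.    -1.   ] F [-0.4 -0.4 -1.4] gap 17.7 q [ 0.68  0.41 -0.25  1.91  0.13  0.84  0.11]
[-44.48709842 -76.23596438]
```

View pics/w13.png

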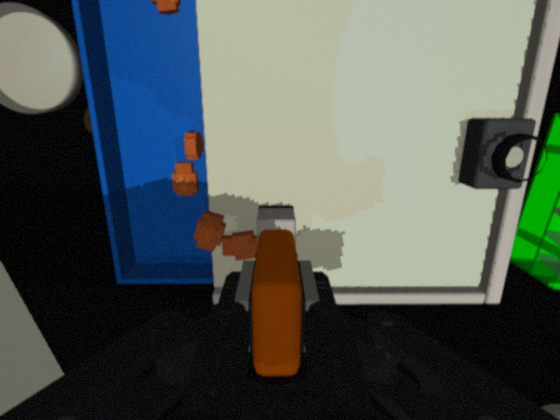

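jog_arm --pt "-0.6 0 0.1 0 0 0" --pt "-0.6 0 0 0 0 0" --pt "-0.6 0 0 0 0 0" --pt "-0.6 0 0 0 0 0" --pt "-0.6 0 0 0 0 0" --pt "-0.6 0 0 0 0 0" --pt "-0.6 0 0 0 0 0" --pt "-0.6 0 0 0 0 0" --pt "-0.4 0 0 0 0 0" --pt "0 0 0 0 0 0" --pt "0 0 0 0 0 0"

```text
t: 22.3
tcp_pos: [425.9, -275.5, 86.4]
tool_rot: [0.0, 0.992, -0.129, 0.0]
contact_force: [0.5, -0.2, -1.6]
finger_gap: 17.1
```

jog_arm --pt "0 0 -0.8 0 0 0" --pt "0 0 -1.2 0 0 0" --pt "0 0 -1.5 0 0 0" --pt "0.8 0 -1.2 0 0 0" --pt "1.3 0 -0.5 0 0 0" --pt "1.3 0 0 0 0 0" --pt "1.0 0 0 0 0 0" --pt "0 0 0 0 0 0" --pt "0 0 0 0 0 0"

```text
t: 23.2
tcp_pos: [473.4, -288.2, 148.3]
tool_rot: [0.001, 0.992, -0.128, 0.004]
contact_force: [-0.7, -0.8, -1.7]
finger_gap: 17.3
```

```bash
python3 - <<'E'
from h import *
st(); print(loc(env.sense()['tcp_pos']))
shot('wrist','w14'); shot('side','side14')
E
python3 a.py w14 | grep orange
```

```text
t 23.2 tcp [ 473.4 -288.2  148.3] toolx yaw -14.72 z [ 0.008 -0.004 -1.   ] F [-0.7 -0.8 -1.7] gap 17.3 q [ 0.7   0.31 -0.26  1.9   0.1   0.94  0.14]
[-53.83201803 -76.51832778]
orange 591 [201.1  15.8] [ 456.9 -137.2   12.4] rect [ 456.7 -137.4] [21.6 15.3] 72.4
orange 161 [220.7 136.6] [ 446.9 -223.4   26.9] rect [ 446.7 -223.4] [14.7  6.1] 76.7
orange 404 [213.2 163.8] [ 431.7 -243.6   12.4] rect [ 431.6 -243.4] [21.2 15.4] 74.9
orange 341 [226.  190.5] [ 435.2 -268.    12.5] rect [ 435.2 -268.2] [14.7 20.6] 8.5
orange 323 [200.1 203.6] [ 410.  -273.3   12.6] rect [ 410.4 -273.2] [21.1 14.2] 44.6
orange 7 [291.3 234. ] [ 485.4 -271.9  139.7] rect [ 485.2 -272. ] [0.8 3.2] 28.2
orange 4055 [276.3 327.8] [ 473.7 -285.3  190.8] rect [ 473.2 -287.5] [38.7 16.3] 75.6
```

View pics/w14.png

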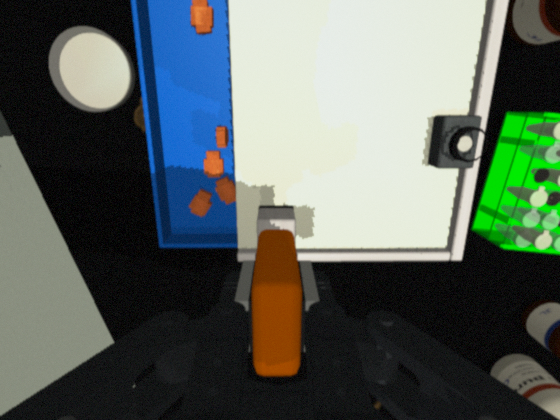

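View pics/side14.png

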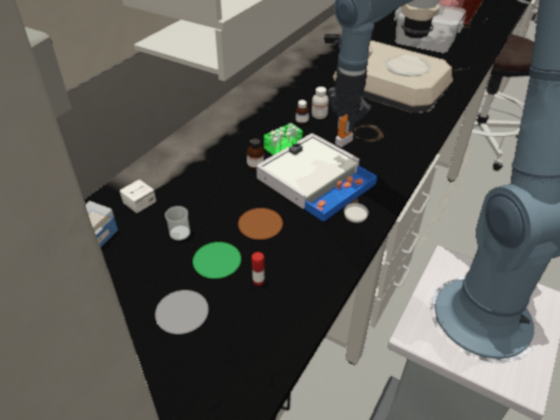

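All six chips are off the plate. One stands on end in the trough, with its top at about 26 mm, below the rim. The other five lie flat. Next is returning the scraper.

Run:
```python
from h import *
plan([579.7,161.5,180],20,20)
```

```text
from [ 473.1 -288.1  148.1] -> [579.7, 161.5, 180]
[[-0.06, -2.31, -0.16, 0.0, -0.0, -0.03], [0.01, -2.31, -0.16, 0.0, -0.0, -0.03], [0.08, -2.31, -0.16, 0.0, -0.0, -0.03], [0.15, -2.3, -0.16, 0.0, -0.0, -0.03], [0.22, -2.3, -0.16, 0.0, -0.0, -0.03], [0.29, -2.29, -0.16, 0.0, -0.0, -0.03], [0.36, -2.28, -0.17, 0.0, -0.001, -0.03], [0.43, -2.27, -0.17, 0.0, -0.0, -0.03], [0.5, -2.26, -0.16, 0.0, -0.0, -0.031], [0.57, -2.24, -0.17, 0.0, -0.001, -0.03], [0.63, -2.22, -0.17, 0.0, -0.0, -0.031], [0.7, -2.2, -0.16, 0.001, -0.001, -0.03], [0.77, -2.18, -0.16, 0.0, -0.0, -0.031], [0.83, -2.15, -0.16, 0.001, -0.001, -0.03], [0.9, -2.13, -0.16, 0.0, -0.0, -0.031], [0.96, -2.1, -0.17, 0.001, -0.001, -0.03], [1.03, -2.07, -0.16, 0.0, -0.0, -0.031], [1.09, -2.04, -0.16, 0.001, -0.001, -0.03], [1.15, -2.0, -0.16, 0.0, -0.0, -0.031], [1.21, -1.97, -0.17, 0.001, -0.001, -0.03]]
```

jog_arm --pt "0 -1.2 -0.4 0 0 -0.02" --pt "0 -2.3 -0.3 0 0 -0.03" --pt "0.1 -2.3 -0.2 0 0 -0.03" --pt "0.1 -2.3 -0.2 0 0 -0.03" --pt "0.2 -2.3 -0.2 0 0 -0.03" --pt "0.3 -2.3 -0.2 0 0 -0.03" --pt "0.4 -2.3 -0.2 0 0 -0.03" --pt "0.4 -2.3 -0.2 0 0 -0.03" --pt "0.5 -2.3 -0.2 0 0 -0.03" --pt "0.6 -2.2 -0.2 0 0 -0.03" --pt "0.6 -2.2 -0.2 0 0 -0.03" --pt "0.7 -2.2 -0.2 0 0 -0.03" --pt "0.8 -2.2 -0.2 0 0 -0.03" --pt "0.8 -2.1 -0.2 0 0 -0.03" --pt "0.9 -2.1 -0.2 0 0 -0.03" --pt "1.0 -2.1 -0.2 0 0 -0.03" --pt "1.0 -2.1 -0.2 0 0 -0.03" --pt "0.8 -1.5 -0.2 0 0 -0.03" --pt "0.5 -0.8 0 0 0 -0.02" --pt "0 0 0 0 0 0"

```text
t: 25.3
tcp_pos: [553.9, 171.4, 192.0]
tool_rot: [-0.002, 0.982, 0.189, 0.004]
contact_force: [0.5, 0.6, -0.4]
finger_gap: 17.2
```

Run:
```python
from h import *
st()
plan([579.7,161.5,120],20,6)
```

```text
t 25.3 tcp [553.9 171.4 192. ] toolx yaw 21.81 z [ 0.006  0.005 -1.   ] F [ 0.5  0.6 -0.4] gap 17.2 q [ 0.13  0.35 -0.6   1.79  0.22  1.06 -0.17]
from [553.9 171.4 192. ] -> [579.7, 161.5, 120]
[[0.33, 0.32, 1.2, -0.0, -0.001, 0.005], [0.33, 0.31, 1.2, -0.0, -0.001, 0.005], [0.33, 0.31, 1.2, -0.001, -0.001, 0.005], [0.34, 0.31, 1.2, -0.0, -0.002, 0.006], [0.34, 0.31, 1.2, -0.001, -0.001, 0.005], [0.35, 0.31, 1.2, -0.0, -0.002, 0.006]]
```

jog_arm --pt "0.3 0.3 1.0 0 -0.001 0.005" --pt "0.35 0.3 1.2 0 -0.001 0.005" --pt "0.35 0.3 1.2 0 -0.001 0.005" --pt "0.35 0.3 1.2 0 -0.001 0.005" --pt "0.35 0.3 1.2 0 -0.001 0.005" --pt "0.3 0.3 1.0 0 -0.001 0.005" --pt "0 0 0.3 0 0 0" --pt "0 0 0 0 0 0" --pt "0 0 0 0 0 0"

```text
t: 26.2
tcp_pos: [580.6, 152.0, 110.4]
tool_rot: [0.001, 0.986, 0.168, -0.004]
contact_force: [0.6, -0.4, -1.6]
finger_gap: 17.6
```

```bash
python3 - <<'E'
from h import *
st(); shot('wrist','w15')
plan([579.7,161.5,60],20,6)
im,d,W,E,F=cam('w15')
hsv=cv2.cvtColor(im,cv2.COLOR_RGB2HSV); H,S=hsv[...,0],hsv[...,1]
k=(H>50)&(H<85)&(S>120)&(W[...,2]<14); v,u=np.nonzero(k); P=np.array([ray('w15',a,b,4) for a,b in zip(u,v)],np.float32)
print(cv2.fitEllipse(cv2.convexHull(P[:,:2].copy())),cv2.minEnclosingCircle(P[:,:2].copy()))
E
python3 a.py w15 | grep orange
```

```text
t 26.2 tcp [580.6 152.  110.4] toolx yaw 19.33 z [-0.007 -0.004 -1.   ] F [ 0.6 -0.4 -1.6] gap 17.6 q [ 0.11  0.49 -0.54  1.79  0.3   0.95 -0.22]
from [580.5 152.1 110.6] -> [579.7, 161.5, 60]
[[0.04, -0.15, 0.84, 0.0, 0.001, -0.002], [0.04, -0.15, 0.84, 0.0, 0.001, -0.002], [0.05, -0.15, 0.84, 0.0, 0.001, -0.002], [0.04, -0.16, 0.84, 0.001, 0.001, -0.002], [0.04, -0.15, 0.85, 0.0, 0.002, -0.002], [0.05, -0.16, 0.84, 0.001, 0.001, -0.002]]
((588.9483642578125, 134.7015838623047), (283.9507751464844, 478.2570495605469), 91.99210357666016) ((561.2484130859375, 163.3902587890625), 199.90475463867188)
orange 27 [138.2 135.6] [468.2 175.3  11.7] rect [468.3 174.2] [ 2.9 14.3] 50.1
orange 3040 [ 74.6 154.5] [464.9 169.2  84.9] rect [435.  149.5] [87.8 25.2] 32.5
orange 8 [118.6 160.5] [472.3 162.5  46.2] rect [472.4 162.9] [5.1 0.3] 75.2
orange 6790 [275.4 307.2] [578.5 162.1 152. ] rect [602.1  83.6] [ 47.8 184.9] 18.2
orange 941 [186.9 307.2] [539.4  47.1   5.5] rect [543.1  84.7] [146.6  43. ] 75.5
orange 85 [150.4 368.3] [520.8 -27.4   5.7] rect [533.4  54.1] [189.4   7.6] 80.9
orange 14 [182.6 395. ] [556.2 -47.6   5.8] rect [555.7  53.1] [  2.4 217.7] 0.1
```

View pics/w15.png

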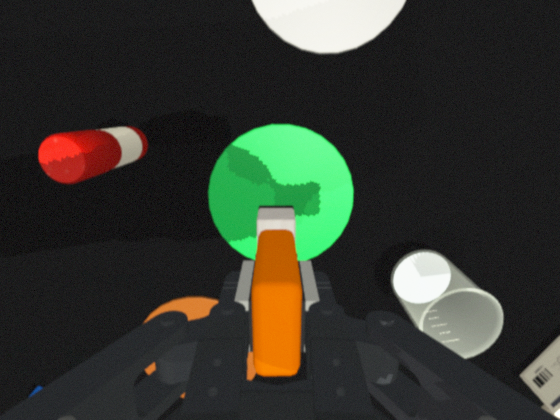

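jog_arm --pt "0.05 -0.15 0.8 0 0.001 -0.002" --pt "0.05 -0.2 0.8 0 0.001 -0.002" --pt "0.05 -0.15 0.8 0 0.001 -0.002" --pt "0.05 -0.2 0.8 0 0.001 -0.002" --pt "0.05 -0.15 0.6 0 0.001 -0.002" --pt "0 -0.1 0.3 0 0.001 0" --pt "0 0 0 0 0 0" --pt "0 0 0 0 0 0"

```text
t: 27.05
tcp_pos: [579.6, 164.6, 67.3]
tool_rot: [0.001, 0.985, 0.175, 0.001]
contact_force: [0.1, -0.0, -1.3]
finger_gap: 17.2
```

Run:
```python
from h import *
st(); 
plan([579.7,161.5,50],20,4)
```

```text
t 27.05 tcp [579.6 164.6  67.3] toolx yaw 20.11 z [ 0.002 -0.001 -1.   ] F [ 0.1 -0.  -1.3] gap 17.2 q [ 0.07  0.55 -0.52  1.81  0.35  0.87 -0.26]
from [579.6 164.6  67.3] -> [579.7, 161.5, 50]
[[-0.03, 0.07, 0.43, 0.0, -0.0, 0.0], [-0.02, 0.07, 0.43, 0.0, -0.001, 0.001], [-0.02, 0.07, 0.43, 0.001, -0.0, 0.0], [-0.03, 0.08, 0.44, 0.0, -0.001, 0.001]]
```

jog_arm --pt "0 0.1 0.4 0 0 0" --pt "0 0.1 0.4 0 0 0" --pt "0 0.1 0.4 0 0 0" --pt "0 0 0.2 0 0 0" --pt "0 0 0 0 0 0" --pt "0 0 0 0 0 0"

```text
t: 27.65
tcp_pos: [581.8, 160.8, 52.8]
tool_rot: [0.001, 0.985, 0.174, 0.002]
contact_force: [0.6, 0.2, -1.5]
finger_gap: 17.4
```

Run:
```python
from h import *
st();
```

```text
t 27.65 tcp [581.8 160.8  52.8] toolx yaw 20.03 z [ 0.004 -0.001 -1.   ] F [ 0.6  0.2 -1.5] gap 17.4 q [ 0.07  0.57 -0.51  1.82  0.36  0.85 -0.26]
```

jog_arm --pt "-0.1 0 0.15 0 -0.002 0" --pt "-0.1 0 0.1 0 -0.001 0" --pt "0 0 0.1 0 0 0" --pt "0 0 0 0 0 0"

```text
t: 28.05
tcp_pos: [580.0, 160.3, 49.4]
tool_rot: [0.001, 0.985, 0.174, 0.001]
contact_force: [0.5, 0.6, -2.3]
finger_gap: 17.1
```

Run:
```python
from h import *
st();
```

```text
t 28.05 tcp [580.  160.3  49.4] toolx yaw 20.04 z [ 0.001 -0.002 -1.   ] F [ 0.5  0.6 -2.3] gap 17.1 q [ 0.07  0.57 -0.51  1.82  0.36  0.85 -0.27]
```

jog_arm --pt "0 0 0.1 0 0 0" --pt "0 0 0.05 0 0 0" --pt "0 0 0 0 0 0"

```text
t: 28.35
tcp_pos: [580.4, 160.6, 48.9]
tool_rot: [0.001, 0.985, 0.174, 0.001]
contact_force: [0.9, -0.6, -1.3]
finger_gap: 17.7
```

Run:
```python
from h import *
st();
```

```text
t 28.35 tcp [580.4 160.6  48.9] toolx yaw 20.05 z [ 0.002 -0.002 -1.   ] F [ 0.9 -0.6 -1.3] gap 17.7 q [ 0.07  0.57 -0.51  1.82  0.36  0.84 -0.27]
```

jog_arm --pt "0 0 0.15 0 0 0" --pt "0 0 0.1 0 0 0" --pt "0 0 0 0 0 0"

```text
t: 28.65
tcp_pos: [580.7, 160.8, 49.0]
tool_rot: [0.002, 0.985, 0.174, 0.001]
contact_force: [0.5, 0.8, -1.2]
finger_gap: 17.4
```

Run:
```python
from h import *
st();
```

```text
t 28.65 tcp [580.7 160.8  49. ] toolx yaw 20.04 z [ 0.002 -0.003 -1.   ] F [ 0.5  0.8 -1.2] gap 17.4 q [ 0.07  0.57 -0.51  1.82  0.36  0.85 -0.27]
```

jog_arm --pt "0 0 0.2 0 0 0" --pt "0 0 0.2 0 0 0"

```text
t: 28.85
tcp_pos: [581.1, 160.9, 48.8]
tool_rot: [0.003, 0.985, 0.174, 0.0]
contact_force: [-6.0, -3.0, 14.1]
finger_gap: 17.4
```

Run:
```python
from h import *
st(); shot('side','side16')
im=cv2.imread('pics/side16.png'); cv2.imwrite('pics/c16.png',cv2.resize(im[200:300,150:290],None,fx=5,fy=5,interpolation=cv2.INTER_CUBIC)); st()
```

```text
t 28.85 tcp [581.1 160.9  48.8] toolx yaw 20.01 z [ 0.001 -0.006 -1.   ] F [-6.  -3.  14.1] gap 17.4 q [ 0.06  0.57 -0.51  1.82  0.37  0.85 -0.27]
t 28.9 tcp [581.1 160.9  48.8] toolx yaw 20.01 z [ 0.002 -0.006 -1.   ] F [-4.2 -2.5 12.7] gap 17.5 q [ 0.06  0.57 -0.51  1.82  0.37  0.85 -0.27]
```

View pics/c16.png

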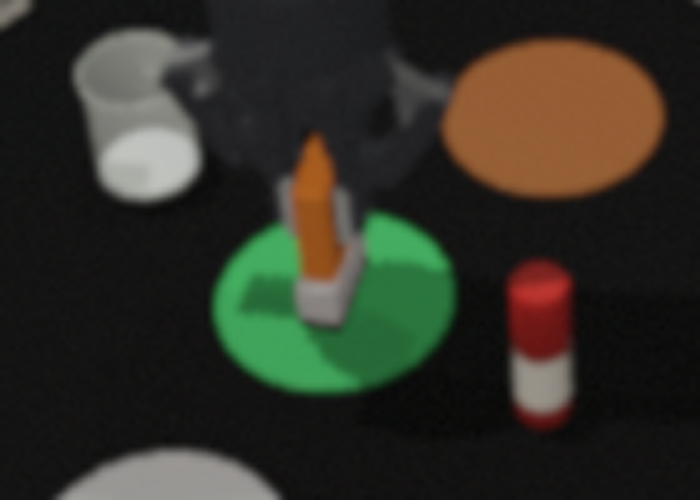

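jog_arm --pt "0 0 0 0 0 0" --pt "0 0 0 0 0 0"

```text
t: 29.1
tcp_pos: [581.7, 161.2, 49.1]
tool_rot: [0.003, 0.985, 0.174, 0.001]
contact_force: [-0.3, -0.5, -0.9]
finger_gap: 17.2
```

jog_arm --pt "0 0 0 0 0 0" --pt "0 0 0 0 0 0" --pt "0 0 0 0 0 0" --pt "0 0 0 0 0 0" --pt "0 0 0 0 0 0" --pt "0 0 0 0 0 0" --pt "0 0 0 0 0 0" --fingers 6

```text
t: 29.8
tcp_pos: [582.3, 161.4, 48.1]
tool_rot: [0.002, 0.985, 0.174, 0.002]
contact_force: [0.0, -0.2, -0.4]
finger_gap: 60.3
```

Run:
```python
from h import *
st()
```

```text
t 29.8 tcp [582.3 161.4  48.1] toolx yaw 20.01 z [ 0.004 -0.004 -1.   ] F [ 0.  -0.2 -0.4] gap 60.3 q [ 0.06  0.57 -0.51  1.82  0.37  0.84 -0.27]
```

Released. Now I'll lift straight up, clear of the grip.

jog_arm --pt "0 0 -0.8 0 0 0" --pt "0 0 -1.5 0 0 0" --pt "0 0 -2 0 0 0" --pt "0 0 -2 0 0 0" --pt "0 0 -2 0 0 0" --pt "0 0 -2 0 0 0" --pt "0 0 -1.5 0 0 0" --pt "-1.5 0 -1 0 0 0" --pt "-2 0 0 0 0 0" --pt "-2 0 0 0 0 0" --pt "0 0 0 0 0 0" --pt "0 0 0 0 0 0"

```text
t: 31.0
tcp_pos: [531.8, 145.2, 194.3]
tool_rot: [0.002, 0.985, 0.175, 0.008]
contact_force: [-0.1, -0.8, -0.8]
finger_gap: 60.4
```

```bash
python3 - <<'E'
from h import *
st(); shot('wrist','w17'); shot('top','top17'); st()
im=cv2.imread('pics/top17.png')
cv2.imwrite('pics/c17.png',cv2.resize(im[110:290,180:450],None,fx=2.9,fy=2.9,interpolation=cv2.INTER_CUBIC))
E
python3 sc.py w17; python3 a.py top17|egrep 'orange|white'
```

```text
t 31.0 tcp [531.8 145.2 194.3] toolx yaw 20.14 z [ 0.017 -0.001 -1.   ] F [-0.1 -0.8 -0.8] gap 60.4 q [ 0.18  0.28 -0.6   1.86  0.19  1.04 -0.15]
t 31.1 tcp [531.9 145.4 193.9] toolx yaw 20.15 z [ 0.017 -0.001 -1.   ] F [-0.5  0.2 -0. ] gap 60.3 q [ 0.18  0.28 -0.6   1.86  0.19  1.04 -0.15]
515 90.07306951394395
((580.3363037109375, 161.7821807861328), (18.429162979125977, 39.21619415283203), 20.099077224731445) [578.44405866 162.92114334  90.        ]
long-axis dirs [np.float32(-69.9), np.float32(20.1)] [np.float32(39.2), np.float32(18.4)]
pca 110.20698842952186
mat ((579.1461791992188, 162.16432189941406), 57.27104568481445) ((579.3216552734375, 162.2246856689453), (113.09756469726562, 114.12870025634766), 16.493972778320312)
white 565 [234.8  61.6] [879.1 100.   41.2] rect [880.2 100.7] [61.6 62.2] 77.6
white 5909 [367.3 200.2] [ 541.1 -227.4   39.1] rect [ 547.1 -228.1] [218.4 174.5] 74.9
orange 25 [209.5 176. ] [584.6 143.2  87.5] rect [584.1 145.9] [11.9 18. ] 75.0
orange 1527 [270.7 193.6] [557.5   4.7   3.1] rect [558.    5.3] [109.1 107.6] 0.9
orange 43 [317.6 236. ] [ 454.  -113.7   10.2] rect [ 454.1 -112.6] [19.7 12.7] 0.7
orange 45 [327.2 235. ] [ 456.9 -135.9   10.6] rect [ 457.  -136.2] [20.9 14.2] 71.4
orange 16 [363.5 240. ] [ 446.3 -222.2   24.6] rect [ 446.3 -222.8] [ 4.9 12.9] 1.0
orange 41 [380.4 244.9] [ 435.2 -266.8    9.7] rect [ 435.4 -266.8] [13.  18.6] 14.2
orange 47 [370.7 246.5] [ 432.1 -243.8    9.7] rect [ 431.4 -243.1] [19.8 15.2] 70.5
orange 46 [382.6 255.6] [ 409.7 -272.6   10.9] rect [ 409.7 -272.2] [17.  17.6] 0.8
```

View pics/c17.png

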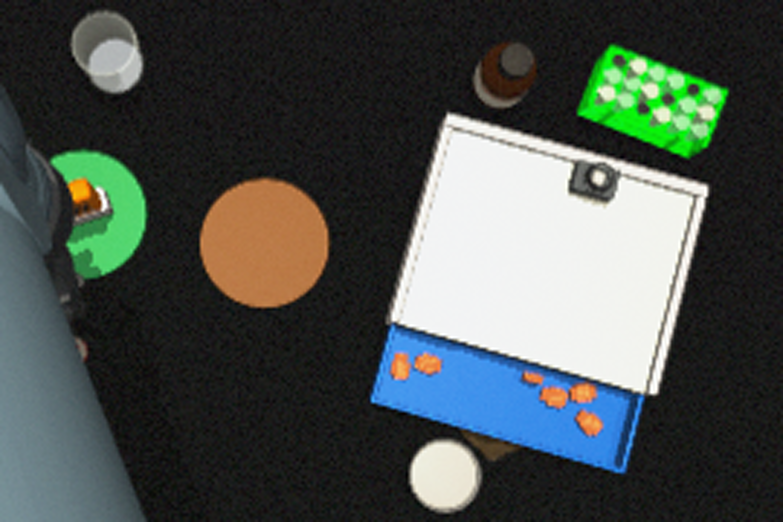

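View pics/w17.png

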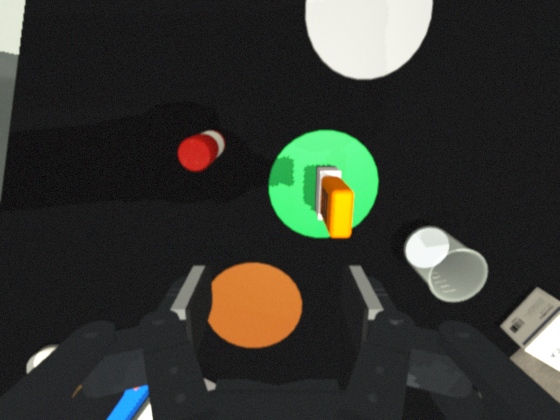

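```bash
python3 -c "
from h import *
print(env.sign_off()); st()"
```

```text
the job is handed in; nothing more can be done
None
the job is handed in; nothing more can be done
```

All six ceramic chips are off the white plate and in the blue trough. The scraper stands upright again on the green mat, about 1 mm from its centre. I handed the job in at about 31 s of the 72 s allowed.

I wiped three lanes towards the open edge, each starting in front of the stop block. The chips were touched only with the scraper.

- **Chips:** The last top and wrist pictures show the plate clear. Five chips lie flat in the trough. The sixth stands on end against the plate side, its top at about 26 mm, below the 28 mm rim. It had not moved since it fell, so I left it rather than risk disturbing it.
- **Scraper:** The wrist camera puts it at (580.3, 161.8) and the mat centre at (579.3, 162.2).
- **Bystanders:** The petri dish, bottle, rack and beaker look unmoved in the last pictures. The glue stick shows upright in its place in the last wrist picture. The arm hid it in the last top view. I compared these by eye, not by measurement.
- **Forces:** The highest force in the readings between moves was about 15 N, when I set the scraper down on the mat.
- **Disagreements:**
  - One early wrist picture placed the mat 12 mm off because the arm was still settling. I retook it, and it then agreed with the top camera.
  - The network search for the scraper found nothing, so I located it by colour and depth instead.

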